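# Sort a customer's video cassettes into the divided tote

### The job

Put the three video cassettes standing on the bench away in the divided tote: each upright on its long edge, fully down, in the compartment made for its size. Lower them in and let go, do not drop them or tip them over, and leave the other compartment empty and everything else on the bench where it is.

Things in the scene. Friction and masses are not known exactly. Their poses are not given: they have to be found in the camera images.
- tape_large: the large (full-size) video cassette: a black plastic cassette, 188 mm long, 25 mm thick, 103 mm tall as it starts, standing free on the table on one long edge with its white blank spine label on top; about 200 g. Origin: centre of its underside. Its x axis runs along the length, y across the thickness, z up.
- tape_compact: the compact video cassette: a black plastic cassette, 92 mm long, 23 mm thick, 59 mm tall as it starts, standing free on the table on one long edge with its white blank spine label on top; about 80 g. Origin: centre of its underside. Its x axis runs along the length, y across the thickness, z up.
- tape_mini: the mini video cassette: a black plastic cassette, 66 mm long, 12 mm thick, 48 mm tall as it starts, standing free on the table on one long edge with its white blank spine label on top; about 30 g. Origin: centre of its underside. Its x axis runs along the length, y across the thickness, z up.
- tote: grey divided tote, fixed, 168 x 252 mm (x by y), 28 mm high, its raised back row 50 mm. Origin: centre of its underside, on the table; x to the back row, z up. The back row has one long compartment (point slot_large); the front row three drop-in inserts with one compartment each, 81 mm apart along y, in an order that varies. Inserts share the tote's yaw.
- insert_compact: light grey moulded insert in the tote's front row, 113 x 80 mm, fixed; its top is 29 mm above the table. One open upright-walled compartment in its middle, 102 mm (along its x) by 29 mm (along its y), 22 mm deep, for the compact cassette. Origin: centre of the insert's underside, 4 mm above the table; x towards the tote's back, z up.
- insert_mini: light grey moulded insert in the tote's front row, 113 x 80 mm, fixed; its top is 29 mm above the table. One open upright-walled compartment in its middle, 76 mm (along its x) by 18 mm (along its y), 22 mm deep, for the mini cassette. Origin: centre of the insert's underside, 4 mm above the table; x towards the tote's back, z up.
- insert_spare: light grey moulded insert in the tote's front row, 113 x 80 mm, fixed; its top is 29 mm above the table. One open upright-walled compartment in its middle, 105 mm (along its x) by 21 mm (along its y), 22 mm deep, for the 8 mm camcorder cassette; none came with this order and it stays empty. Origin: centre of the insert's underside, 4 mm above the table; x towards the tote's back, z up.
- slot_large (a point): centre of the dark floor of the back row's compartment, 7 mm above the table; the compartment is 198 mm long along the tote's y, 31 mm wide along its x, 40 mm deep, its rim 47 mm above the table (the tote wall just behind it: 50 mm). Axes as the tote's.
- slot_compact (a point): centre of the dark floor of that insert's compartment, 7 mm above the table. Axes as the insert's.
- slot_mini (a point): centre of the dark floor of that insert's compartment, 7 mm above the table. Axes as the insert's.
- slot_spare (a point): centre of the dark floor of that insert's compartment, 7 mm above the table. Axes as the insert's.
- audio_cassette: bystander, loose: an audio cassette lying flat, 100 x 64 x 10 mm, pale. Origin: centre of its underside.
- portable_drive: bystander, loose: a portable hard drive lying flat, 115 x 78 x 14 mm, dark. Origin: centre of its underside.
- remote: bystander, loose: a remote control lying flat, 170 x 46 x 19 mm, dark grey. Origin: centre of its underside.
- film_canister: bystander, loose: a 35 mm film canister standing up, 34 mm across, 52 mm tall, black with a grey cap. Origin: centre of its underside.
- disc_spindle: bystander, loose: a spindle of optical discs, 132 mm across, 65 mm tall. Origin: centre of its underside.
- tape_dispenser: bystander, loose: a desk dispenser for adhesive tape, 150 x 55 mm, 84 mm tall, dark grey. Origin: centre of its underside.
- mug: bystander, loose: a white mug, 80 mm across, 95 mm tall, with a handle. Origin: centre of its underside.

How it is judged:
At the end, for the whole second after the job is handed in: Each of the three cassettes stands in the compartment of its size, underside centre within 9 mm sideways and 6 mm in height of the compartment floor's centre, within 0.3 rad of upright, length within 0.2 rad of the compartment's (either way round), at rest and let go (x of tape_large in the frame of slot_large between -0.009 and 0.009 m and y of tape_large in the frame of slot_large between -0.009 and 0.009 m and z of tape_large in the frame of slot_large between -0.006 and 0.006 m and angle between each of tape_large, tape_compact, tape_mini's own z axis and vertical below 0.3 rad and angle between the x axis of tape_large and the y axis of tote, either way round below 0.2 rad and linear speed of each of tape_large, tape_compact, tape_mini below 0.02 m/s and x of tape_compact in the frame of slot_compact between -0.009 and 0.009 m and y of tape_compact in the frame of slot_compact between -0.009 and 0.009 m and z of tape_compact in the frame of slot_compact between -0.006 and 0.006 m and angle between the x axis of tape_compact and the x axis of insert_compact, either way round below 0.2 rad and x of tape_mini in the frame of slot_mini between -0.009 and 0.009 m and y of tape_mini in the frame of slot_mini between -0.009 and 0.009 m and z of tape_mini in the frame of slot_mini between -0.006 and 0.006 m and angle between the x axis of tape_mini and the x axis of insert_mini, either way round below 0.2 rad); the robot touches nothing.
It fails at once if a bystander is pushed or knocked more than 3 cm from its place (distance of any of audio_cassette, portable_drive, remote, film_canister, disc_spindle, tape_dispenser, mug from where it was at the start of the episode above 0.03 m).
It fails at once if a cassette tips over or is laid down (its upright axis more than about 50 degrees from vertical) (angle between any of tape_large, tape_compact, tape_mini's own z axis and vertical above 0.87 rad).
It fails at once if a cassette is dropped: it moves faster than 0.5 m/s while no finger touches it (a fall of about 13 mm) ((linear speed of tape_large above 0.5 m/s and contact force between tape_large and the fingers below 0.02 N) or (linear speed of tape_compact above 0.5 m/s and contact force between tape_compact and the fingers below 0.02 N) or (linear speed of tape_mini above 0.5 m/s and contact force between tape_mini and the fingers below 0.02 N)).
It also fails if it takes over 72 s, if anything falls off the work surface, if the arm or the gripper's body presses on something with over 40 N, if the wrist force passes 120 N, or if a joint passes its speed limit or range.

### The arm

A 6-joint arm with a two-finger parallel gripper is mounted at the origin on the work surface. World frame = base frame: x ahead of the robot, y to its left, z up, the work surface at z = 0. Lengths are in m, angles in rad, forces in N, time in s.
With the tool pointing down it reaches from about 0.35 to 0.95 m from the base axis. Payload 17.4 kg.
Tool frame: the origin (TCP) lies at the very end of the fingers, on their centre line; the grasp point (between the pads) lies 19 mm behind it; z points along the fingers, y is the direction in which the jaws open and shut (so a half turn about z gives the same grasp; the last joint's range is limited). The gripper opens to 93 mm and grips with 3 to 60 N. Pads are 15 mm wide; open, the fingers measure 128 mm over their backs; the gripper's body (75 mm by 188 mm) begins 65 mm behind the grasp point.
Start: joints at [-1.284, 0.116, 1.442, -0, 1.584, -0.038], TCP at [0.215, -0.64, 0.186] pointing down, gripper open.
Joint ranges: [-2.83, 2.83], [-0.83, 2.19], [0.07, 2.5], [-1.14, 4.28], [0.01, 3], [-2.97, 2.97]. Speed limits (rad/s): [1.89, 1.89, 2.22, 3.14, 3.14, 3.14].

### API

Orientations are given as [roll, pitch, yaw] about the fixed x, y, z axes, in that order (R = Rz(yaw) Ry(pitch) Rx(roll)).
In Python, from plant import * gives the robot as it stands.
- The arm moves only by the shell command python3 -m handwheel 'ROWS' [OPENING] [FORCE]. ROWS is JSON, a list of rows, each a list of 4 numbers: the shift along the tool's x, y, z each as a share of 20 mm, from -1 to 1, then the turn about the tool's z as a share of pi/2 rad, from -1 to 1. A call has 1 to 5 rows; each row shifts and turns the commanded pose from where the row before left it, along the tool's axes as they then stand; what a row does not reach is not made up. A row lasts 1/10 s, in which the tool goes at most 50 mm and 8.59 degrees, less where a joint would pass 70% of its speed; a pose out of reach is approached as far as the arm can. A call with a number of a shift or a turn outside -1 to 1 is refused whole. A call with a gripper value outside its range is refused whole. OPENING is the closure, from -1 (fully open) to 1 (shut), set as the call begins (- or left out, the last holds). The fingers move at their own pace and stop on an object; FORCE is the grip in N (left out, the last holds). Time passes only in rows, so rows that do not move let the fingers close. It gives the time, the measured TCP pose, the force and the opening at its end, in the units of the state.
- state(): the state, without advancing time (a new reading comes with each control period).
- snapshot(name): name is "scene" or "top" or "wrist"; returns a dict with "color" (400x640x3 uint8, red, green, blue), "range_z" (400x640 float32, m along the optical axis (not along the pixel's ray), 0 where there is no reading), "intrinsics" (3x3 intrinsics, pixels), "k1" (the pictures are not rectified: a ray, as slopes to the right and down, at radius r is drawn at 1 + k1 r^2 times it, then the intrinsics apply), "world_to_cam" (4x4, takes a point from world to camera coordinates). Camera axes: x right, y up, looking along -z (the intrinsics and any distortion apply to the point x, -y, -z); pixel columns grow to the right and rows downward; lengths in m; the calibration is good to about 2 mm. A picture is of the moment at which its call begins.
- job_done(): hands the job in, once; it reports no verdict.
The state is a dict: "clock": time; "qpos": joint angles; "qd": joint speeds; "joint_efforts": joint torques, N m; "position": TCP position; "eef_rot": TCP orientation; "ft_force": force on the tool from outside, world axes, zero at the start; "wrist_torque": the same for the moment, N m; "width": opening from 0.0 (shut) to 1.0 (fully open).
Only numpy, scipy, OpenCV 4.12 (cv2) and the standard library are available. Lean on these libraries where they do the work, as an engineer would, in place of code of your own. Each camera call takes 0.05 s, during which the arm holds its last target.

## Working session

There is one attempt and no reset: what is moved stays moved. The work goes in short steps, Python scripts to look and compute and a shell command to move; the robot and the scene stay as the last step left them, time stands still between calls to the robot, and variables do not carry over. Pictures are saved under pics/ and viewed, and the job is handed in when it is done.

```bash
ls; mkdir -p pics; python3 - <<'E'
from plant import *
import cv2
print(state())
for n in ["scene","top","wrist"]:
    s=snapshot(n); cv2.imwrite(f"pics/{n}0.png",s["color"][:,:,::-1]); print(n,s["intrinsics"],s["k1"],s["world_to_cam"])
E
```

```text
pics
{'clock': 0.0, 'qpos': array([-1.28379966e+00,  1.16443490e-01,  1.44224974e+00, -3.09765204e-05,
        1.58398821e+00, -3.78128621e-02]), 'qd': array([ 0.00121963,  0.00082411,  0.00143727,  0.00091152,  0.00043109,
       -0.0018251 ]), 'joint_efforts': array([ 2.37150736e-03, -7.21265745e+01, -6.22618389e+01,  7.81081477e-02,
        2.37661792e-02, -7.47202330e-05]), 'position': array([ 0.21531827, -0.639488  ,  0.1848435 ]), 'eef_rot': array([-3.14050348e+00, -1.02080224e-05,  3.24809129e-01]), 'ft_force': array([-0.4657215 , -0.40414361, -0.69099292]), 'wrist_torque': array([ 0.03501143, -0.0092351 ,  0.01426255]), 'width': 0.9965396634825311}
scene [[444.43322321   0.         323.26572139]
 [  0.         444.43322321 194.25992096]
 [  0.           0.           1.        ]] 0.015250109050338245 [[-0.69188939  0.72197416 -0.00651035  0.42832105]
 [-0.59382827 -0.56390814  0.57391254  0.31134358]
 [ 0.41067878  0.40095002  0.81889072 -1.40159174]
 [ 0.          0.          0.          1.        ]]
top [[360.95100123   0.         319.76288345]
 [  0.         360.95100123 197.47376133]
 [  0.           0.           1.        ]] -0.07219159077134212 [[-0.01728424 -0.99982303  0.00742788 -0.00649808]
 [ 0.99621848 -0.01658833  0.08528517 -0.62344576]
 [-0.08514686  0.00887388  0.9963289  -0.87080083]
 [ 0.          0.          0.          1.        ]]
wrist [[278.21818379   0.         317.88832976]
 [  0.         278.21818379 200.44476434]
 [  0.           0.           1.        ]] -0.026725321550442625 [[ 3.19949137e-01 -9.47434700e-01 -1.95757732e-04 -6.74506121e-01]
 [ 9.11362066e-01  3.07823849e-01 -2.73246523e-01  3.35268932e-02]
 [ 2.58943496e-01  8.72465829e-02  9.61944021e-01 -3.90353936e-01]
 [ 0.00000000e+00  0.00000000e+00  0.00000000e+00  1.00000000e+00]]
```

View pics/top0.png

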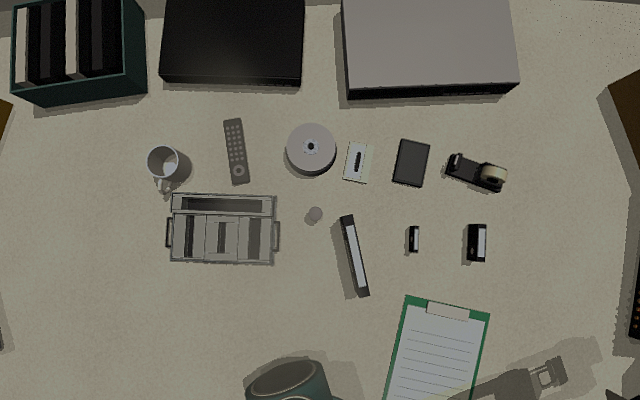

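View pics/scene0.png

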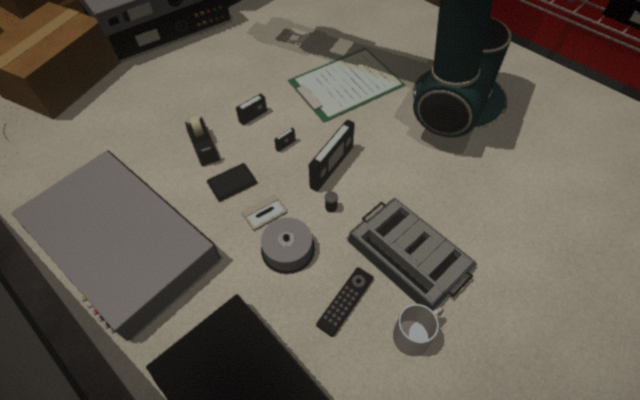

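View pics/wrist0.png

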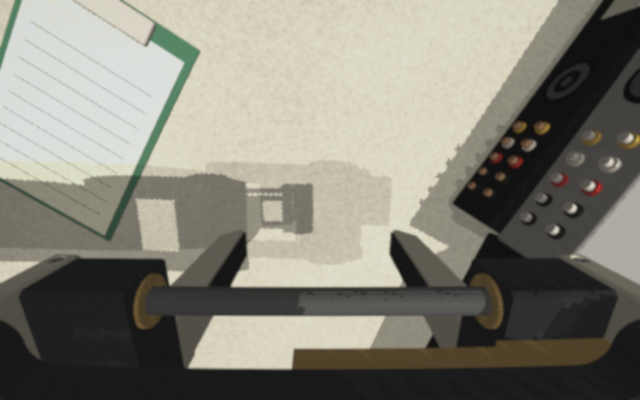

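The top view shows the large tape near (355,257), mini at (413,239), compact at (477,243) and the tote at about (222,230), with the long row at the top. Next I'll build a world map from depth and zoom in.

```bash
cat > h.py <<'E'
from plant import *
import numpy as np, cv2
def cloud(s):
    K=np.array(s["intrinsics"]);k1=s["k1"];W=np.linalg.inv(np.array(s["world_to_cam"]))
    h,w=s["range_z"].shape
    uu,vv=np.meshgrid(np.arange(w),np.arange(h))
    d=np.array([k1,0,0,0])
    pts=np.stack([uu,vv],-1).reshape(-1,1,2).astype(float)
    n=cv2.undistortPointsIter(pts,K,d,None,None,(3,50,1e-9)).reshape(h,w,2)
    z=s["range_z"]
    P=np.stack([n[...,0]*z,-n[...,1]*z,-z,np.ones_like(z)],-1)
    return (P@W.T)[...,:3]
def proj(s,X):
    K=np.array(s["intrinsics"]);c=np.c_[X,np.ones(len(X))]@np.array(s["world_to_cam"]).T
    a=c[:,0]/-c[:,2];b=-c[:,1]/-c[:,2];f=1+s["k1"]*(a*a+b*b)
    return np.c_[K[0,0]*a*f+K[0,2],K[1,1]*b*f+K[1,2]]
def ortho(s,z,x0,x1,y0,y1,res):
    """rectified image at plane z; rows: x decreasing, cols: y decreasing"""
    xs=np.arange(x1,x0,-res);ys=np.arange(y1,y0,-res)
    Y,X=np.meshgrid(ys,xs)
    p=proj(s,np.c_[X.ravel(),Y.ravel(),np.full(X.size,z)]).reshape(*X.shape,2).astype(np.float32)
    return cv2.remap(s["color"],p[...,0],p[...,1],cv2.INTER_CUBIC)
E
python3 - <<'E'
from h import *
s=snapshot("top");np.save("top.npy",s,allow_pickle=True)
C=cloud(s)
for n,(u,v) in dict(large=(355,257),mini=(414,237),compact=(479,240),table=(320,350),toteL=(205,237),spindle=(311,147),slotl=(222,204),can=(313,214)).items(): print(n,C[v,u].round(4))
o=ortho(s,0.029,0.42,0.72,0.1,0.5,0.0005);cv2.imwrite("pics/tote_o.png",o[:,:,::-1])
o=ortho(s,0.05,0.35,0.7,-0.5,0.1,0.00075);cv2.imwrite("pics/tapes_o.png",o[:,:,::-1])
E
```

```text
large [ 0.4808 -0.0936  0.1008]
mini [ 0.5215 -0.2432  0.0492]
compact [ 0.5109 -0.4001  0.0587]
table [ 0.2429 -0.0113  0.0017]
toteL [0.5298 0.2674 0.0315]
spindle [0.7425 0.0023 0.0648]
slotl [0.6126 0.2328 0.0036]
can [5.814e-01 1.000e-04 5.290e-02]
```

```bash
python3 - <<'E'
from h import *
s=snapshot("scene");np.save("scene.npy",s,allow_pickle=True)
c=s["color"]
cv2.imwrite("pics/scene_tote.png",cv2.resize(c[180:320,330:490],None,fx=4.5,fy=4,interpolation=2)[:,:,::-1])
E
```

```text
(no output)
```

View pics/tote_o.png

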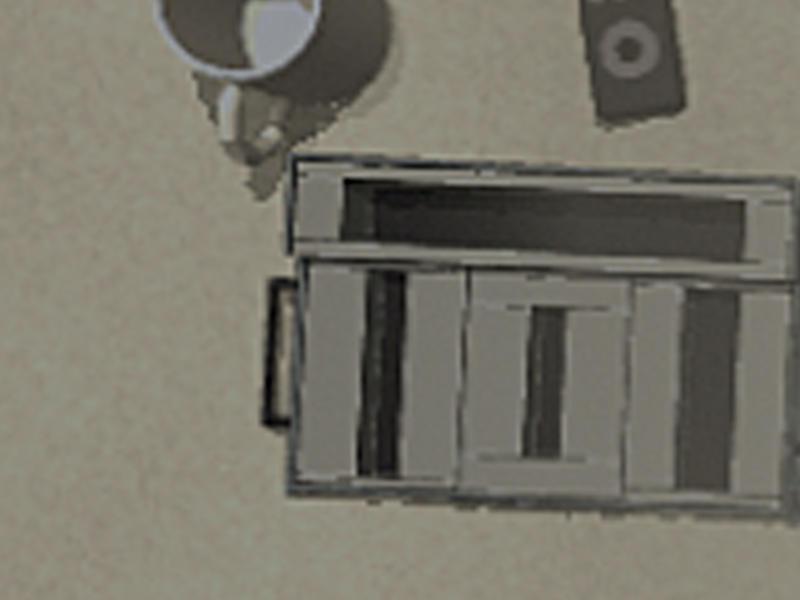

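View pics/tapes_o.png

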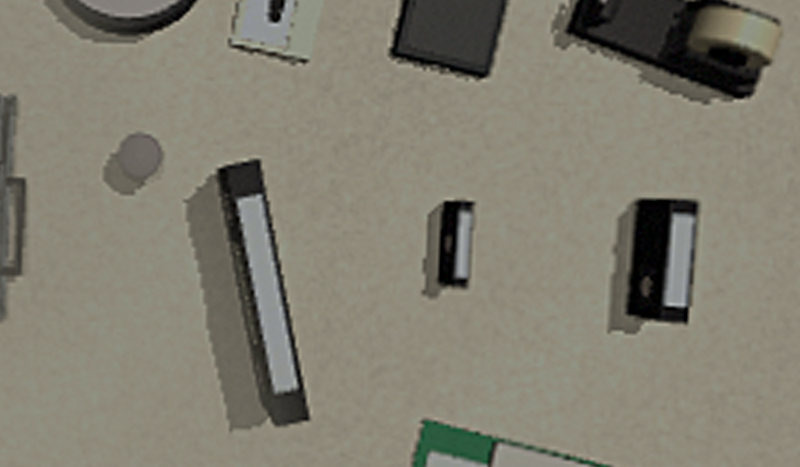

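View pics/scene_tote.png

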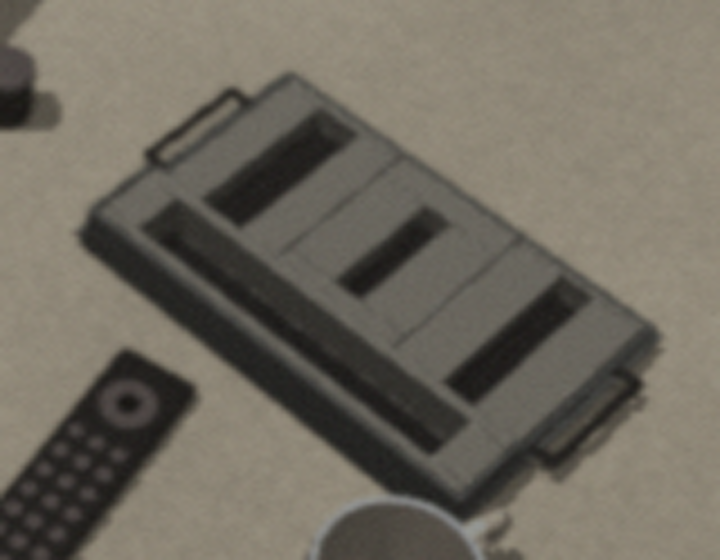

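Compartments in the ortho view: left (+y) is narrow and long, so spare; the middle one is short, so mini; the right (-y) one is wide, so compact; large is at the back. Next I'll fit rectangles of the known sizes.

```bash
cat > fit.py <<'E'
from h import *
from scipy.optimize import minimize
S={n:np.load(n+".npy",allow_pickle=True).item() for n in("top","scene")}
G={}
for n,s in S.items():
    g=cv2.GaussianBlur(cv2.cvtColor(s["color"],cv2.COLOR_RGB2GRAY).astype(np.float32),(0,0),1.0)
    G[n]=(cv2.Sobel(g,cv2.CV_32F,1,0)/8,cv2.Sobel(g,cv2.CV_32F,0,1)/8)
def score(p,L,Wd,z,cams,sign):
    x,y,a=p;tot=0
    t=np.linspace(-.5,.5,60)
    q=np.concatenate([np.c_[t*L,0*t+Wd/2],np.c_[t*L,0*t-Wd/2],np.c_[0*t+L/2,t*Wd],np.c_[0*t-L/2,t*Wd]])
    nr=np.concatenate([np.tile(v,(60,1)) for v in([0,1],[0,-1],[1,0],[-1,0])])
    R=np.array([[np.cos(a),-np.sin(a)],[np.sin(a),np.cos(a)]])
    P=np.c_[q@R.T+[x,y],np.full(240,z)];P2=np.c_[(q+nr*1e-3)@R.T+[x,y],np.full(240,z)]
    w=np.r_[np.full(120,L),np.full(120,Wd)]
    for c in cams:
        u=proj(S[c],P);d=proj(S[c],P2)-u;d/=np.linalg.norm(d,axis=1)[:,None]
        m=u.astype(np.float32)
        gx=cv2.remap(G[c][0],m[:,:1],m[:,1:],1)[:,0];gy=cv2.remap(G[c][1],m[:,:1],m[:,1:],1)[:,0]
        tot+=(sign*(gx*d[:,0]+gy*d[:,1])*w).sum()/w.sum()
    return -tot
def fit(p0,L,Wd,z,cams,sign=1,rng=.012):
    best=None
    r=np.random.default_rng(0)
    for i in range(25):
        p=np.array(p0)+r.uniform(-1,1,3)*[rng,rng,.05]
        o=minimize(score,p,args=(L,Wd,z,cams,sign),method="Nelder-Mead",options=dict(xatol=1e-5,fatol=1e-5,initial_simplex=p+np.array([[0,0,0],[.004,0,0],[0,.004,0],[0,0,.03]])))
        if best is None or o.fun<best.fun: best=o
    return best.x.round(4),round(-best.fun,2)
if __name__=="__main__":
  # guesses from ortho: x=.72-r*.0005, y=.5-c*.0005
  for n,p,L,W,z in [("large",(.61,.228,-.05),.031,.198,.047),("compact",(.525,.147,-.05),.102,.029,.029),("mini",(.53,.228,-.05),.076,.018,.029),("spare",(.533,.309,-.05),.105,.021,.029)]:
    print(n,[fit(p,L,W,z,c) for c in(["top"],["scene"],["top","scene"])])
  # tapes: labels
  for c,s in S.items():
    C=cloud(s);g=s["color"].astype(int).min(-1)
    for n,(px,py),h,half in [("large",(.481,-.094),.103,.11),("compact",(.511,-.402),.059,.06),("mini",(.521,-.245),.048,.045)]:
        near=(np.hypot(C[...,0]-px,C[...,1]-py)<half)&(abs(C[...,2]-h)<.012)
        thr=(np.percentile(g[near],10)+np.percentile(g[near],90))/2
        m=(near&(g>thr)).astype(np.uint8)
        k,lab,st,ce=cv2.connectedComponentsWithStats(m);i=1+st[1:,4].argmax()
        v,u=np.where(lab==i)
        # reproject at plane z=h
        K=np.array(s["intrinsics"]);nn=cv2.undistortPointsIter(np.c_[u,v].astype(float).reshape(-1,1,2),K,np.array([s["k1"],0,0,0]),None,None,(3,50,1e-9)).reshape(-1,2)
        Wi=np.linalg.inv(s["world_to_cam"]);d=np.c_[nn[:,0],-nn[:,1],-np.ones(len(nn))]@Wi[:3,:3].T;o=Wi[:3,3]
        X=(o+d*((h-o[2])/d[:,2])[:,None])[:,:2]
        (cx,cy),(a,b),_=cv2.minAreaRect((X*1000).astype(np.float32));cc=X.mean(0);e=np.linalg.svd(X-cc)[2][0] if 0 else np.linalg.eigh(np.cov((X-cc).T))[1][:,1]
        print(c,n,"px",len(u),"rect",round(cx),round(cy),round(a),round(b),"mean",cc.round(4),"yaw",round(np.arctan(e[1]/e[0]),3),"z",np.median(C[v,u,2]).round(4))
E
python3 fit.py
```

```text
large [(array([ 0.6086,  0.2236, -0.0519]), np.float64(21.44)), (array([ 0.6105,  0.2229, -0.0496]), np.float64(14.21)), (array([ 0.6092,  0.2236, -0.0524]), np.float64(34.04))]
compact [(array([ 0.5254,  0.1468, -0.0569]), np.float64(14.61)), (array([ 0.5236,  0.147 , -0.0489]), np.float64(14.65)), (array([ 0.525 ,  0.1468, -0.055 ]), np.float64(29.05))]
mini [(array([ 0.5284,  0.2282, -0.0512]), np.float64(19.56)), (array([ 0.531 ,  0.2278, -0.0494]), np.float64(15.68)), (array([ 0.5302,  0.228 , -0.0513]), np.float64(34.9))]
spare [(array([ 0.5359,  0.309 , -0.0511]), np.float64(23.01)), (array([ 0.5298,  0.3094, -0.0445]), np.float64(16.17)), (array([ 0.5334,  0.3092, -0.0481]), np.float64(38.1))]
top large px 492 rect 484 -95 140 18 mean [ 0.4839 -0.0949] yaw 0.188 z 0.1034
top compact px 203 rect 506 -405 18 68 mean [ 0.5055 -0.4055] yaw -0.1 z 0.0595
top mini px 104 rect 513 -248 10 55 mean [ 0.515  -0.2486] yaw -0.038 z 0.0484
scene large px 312 rect 486 -96 140 20 mean [ 0.4882 -0.0957] yaw 0.192 z 0.1024
scene compact px 97 rect 508 -405 17 69 mean [ 0.5074 -0.4051] yaw -0.086 z 0.0584
scene mini px 41 rect 519 -247 9 51 mean [ 0.5191 -0.2476] yaw -0.076 z 0.0468
```

```bash
python3 - <<'E'
from fit import *
for n,p,L,W,h in [("large",(.485,-.0953,.19),.188,.025,.103),("compact",(.507,-.405,-.093),.092,.023,.059),("mini",(.517,-.248,-.055),.066,.012,.048)]:
    for c in S:
        e=np.array([np.cos(p[2]),np.sin(p[2])]);o=[]
        ts=np.arange(-.012,.012,.0005)
        # end edges only: narrow-weight version
        for t in ts:
            q=np.array(p);q[:2]+=t*e
            tt=np.linspace(-.4,.4,20);tot=0
            nrm=np.array([-e[1],e[0]])
            v=[]
            for sg in(1,-1):
                P=np.array([np.r_[q[:2]+sg*e*L/2+nrm*k*W,h] for k in tt]);P2=P.copy();P2[:,:2]+=sg*e*1e-3
                u=proj(S[c],P);d=proj(S[c],P2)-u;d/=np.linalg.norm(d,axis=1)[:,None];m=u.astype(np.float32)
                v.append((cv2.remap(G[c][0],m[:,:1],m[:,1:],1)[:,0]*d[:,0]+cv2.remap(G[c][1],m[:,:1],m[:,1:],1)[:,0]*d[:,1]).mean())
            o.append(v)
        o=np.array(o);print(n,c,"end+",ts[o[:,0].argmax()].round(4),o[:,0].max().round(1),"end-",ts[o[:,1].argmax()].round(4),o[:,1].max().round(1))
E
```

```text
large top end+ -0.0005 35.1 end- 0.0 28.0
large scene end+ 0.0115 10.2 end- 0.003 23.9
compact top end+ -0.0025 35.5 end- -0.001 37.3
compact scene end+ 0.0055 21.5 end- 0.0 21.0
mini top end+ 0.0005 34.7 end- 0.001 29.3
mini scene end+ 0.0065 20.6 end- 0.001 15.7
```

```bash
cat > go.py <<'E'
import sys
from h import *
# usage: go.py x y z yaw -> remaining in tool units
x,y,z,yw=map(float,sys.argv[1:5]);s=state()
p=s["position"];r=s["eef_rot"];a=r[2]
d=np.array([x,y,z])-p
print("t",s["clock"],"pos",p.round(4),"rpy",r.round(3),"w",round(s["width"],3),"F",s["ft_force"].round(2))
e=[np.cos(a)*d[0]+np.sin(a)*d[1],np.sin(a)*d[0]-np.cos(a)*d[1],-d[2]]
t=-(yw-a)
print("rows of 20mm:",(np.array(e)/.02).round(2),"turn share:",round(t/(np.pi/2),3))
E
python3 -m handwheel '[[1,-1,0,0],[1,-1,0,0],[1,-1,0,0],[1,-1,0,0],[1,-1,0,0]]' -1 20
python3 -m handwheel '[[1,-1,0,0],[1,-1,0,0],[1,-1,0,0],[1,-1,0,0],[1,-1,0,0]]'
python3 go.py .4853 -.0953 .05 .19
```

```text
clock: 0.75
position: [0.2786, -0.512, 0.1854]
eef_rot: [-3.141, -0.0, 0.325]
ft_force: [0.2, 0.9, -0.1]
width: 0.999
clock: 1.25
position: [0.3415, -0.3852, 0.1855]
eef_rot: [3.142, -0.0, 0.325]
ft_force: [0.3, -0.6, 0.4]
width: 0.996
t 1.25 pos [ 0.3415 -0.3852  0.1855] rpy [ 3.142 -0.     0.325] w 0.996 F [ 0.32 -0.56  0.37]
rows of 20mm: [ 11.44 -11.44   6.78] turn share: 0.086
```

```bash

python3 -m handwheel '[[1,-1,0,0],[1,-1,0,0],[1,-1,0,0],[1,-1,0,0],[1,-1,0,0]]' >/dev/null
python3 -m handwheel '[[1,-1,0,0],[1,-1,0,0],[1,-1,0,0],[1,-1,0,0],[1,-1,0,0]]' >/dev/null
python3 -m handwheel '[[0.8,-0.8,0,0],[0.6,-0.6,0,0],[0,0,0,0.086],[0,0,0,0],[0,0,0,0]]'
python3 go.py .4853 -.0953 .05 .19
python3 - <<'E'
from h import *
s=snapshot("wrist");cv2.imwrite("pics/w1.png",s["color"][:,:,::-1])
E
```

```text
clock: 2.75
position: [0.4843, -0.0976, 0.1855]
eef_rot: [-3.142, 0.0, 0.193]
ft_force: [-0.8, -0.6, 0.1]
width: 0.998
t 2.75 pos [ 0.4843 -0.0976  0.1855] rpy [-3.142  0.     0.193] w 0.998 F [-0.77 -0.6   0.07]
rows of 20mm: [ 0.07 -0.1   6.78] turn share: 0.002
```

View pics/w1.png

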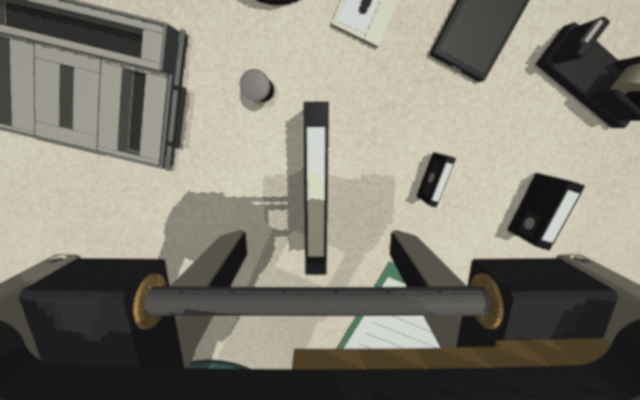

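The tape runs vertically at column 316, between the fingers (237–400) and square to the jaws. Descending.

```bash

python3 -m handwheel '[[0.07,-0.1,0.8,0],[0,0,1,0],[0,0,1,0],[0,0,1,0],[0,0,1,0]]' >/dev/null
python3 -m handwheel '[[0,0,1,0],[0,0,0.7,0],[0,0,0.28,0],[0,0,0,0],[0,0,0,0]]' 
python3 -m handwheel '[[0,0,0,0],[0,0,0,0],[0,0,0,0],[0,0,0,0],[0,0,0,0]]' 1 25
python3 -m handwheel '[[0,0,0,0],[0,0,0,0],[0,0,0,0]]'
python3 go.py .4853 -.0953 .05 .19
```

```text
clock: 3.8
position: [0.4858, -0.0954, 0.0506]
eef_rot: [3.141, -0.001, 0.19]
ft_force: [0.7, -0.2, 0.2]
width: 1.002
clock: 4.3
position: [0.4855, -0.0953, 0.05]
eef_rot: [3.142, -0.0, 0.19]
ft_force: [0.5, -0.1, 0.3]
width: 0.615
clock: 4.6
position: [0.4854, -0.0953, 0.0499]
eef_rot: [-3.142, 0.0, 0.19]
ft_force: [-0.5, -0.3, 0.2]
width: 0.357
t 4.6 pos [ 0.4854 -0.0953  0.0499] rpy [-3.142  0.     0.19 ] w 0.357 F [-0.53 -0.26  0.16]
rows of 20mm: [-0.01 -0.   -0.  ] turn share: -0.0
```

```bash

python3 -m handwheel '[[0,0,0,0],[0,0,0,0],[0,0,0,0],[0,0,0,0]]'
python3 -m handwheel '[[0,0,-0.2,0],[0,0,-0.5,0],[0,0,-1,0],[0,0,-1,0],[0,0,-1,0]]'
python3 -m handwheel '[[0,0,-1,0],[0,0,-0.5,0],[0,0,0,0]]'
python3 go.py .6095 .2235 .057 1.52
```

```text
clock: 5.0
position: [0.4854, -0.0953, 0.0499]
eef_rot: [-3.142, 0.0, 0.19]
ft_force: [0.9, 0.3, 0.2]
width: 0.268
clock: 5.5
position: [0.4854, -0.0953, 0.1255]
eef_rot: [3.141, -0.0, 0.19]
ft_force: [-0.6, -0.7, -2.4]
width: 0.266
clock: 5.8
position: [0.486, -0.0954, 0.1556]
eef_rot: [3.141, -0.002, 0.19]
ft_force: [-0.0, -0.5, -2.0]
width: 0.269
t 5.8 pos [ 0.486  -0.0954  0.1556] rpy [ 3.141e+00 -2.000e-03  1.900e-01] w 0.269 F [-0.01 -0.45 -2.05]
rows of 20mm: [  9.07 -14.49   4.93] turn share: -0.847
```

```bash

python3 -m handwheel '[[0,0,0,-0.05],[0,0,0,-0.09],[0,0,0,-0.09],[0,0,0,-0.09],[0,0,0,-0.09]]'
python3 -m handwheel '[[0,0,0,-0.09],[0,0,0,-0.09],[0,0,0,-0.09],[0,0,0,-0.09],[0,0,0,-0.077]]'
python3 -m handwheel '[[0,0,0,0],[0,0,0,0]]'
python3 go.py .6095 .2235 .057 1.52
```

```text
clock: 6.3
position: [0.485, -0.0952, 0.1528]
eef_rot: [-3.14, 0.001, 0.84]
ft_force: [-0.2, 0.3, -1.9]
width: 0.271
clock: 6.8
position: [0.485, -0.0952, 0.1528]
eef_rot: [-3.14, -0.0, 1.526]
ft_force: [-0.4, -0.6, -2.6]
width: 0.268
clock: 7.0
position: [0.4852, -0.0952, 0.1532]
eef_rot: [-3.141, -0.0, 1.516]
ft_force: [-0.3, -1.0, -1.8]
width: 0.265
t 7.0 pos [ 0.4852 -0.0952  0.1532] rpy [-3.141 -0.     1.516] w 0.265 F [-0.29 -0.97 -1.76]
rows of 20mm: [16.25  5.34  4.81] turn share: -0.002
```

```bash

python3 -m handwheel '[[0.5,0.15,0,0],[1,0.35,0,0],[1,0.35,0,0],[1,0.35,0,0],[1,0.35,0,0]]' >/dev/null
python3 -m handwheel '[[1,0.35,0,0],[1,0.35,0,0],[1,0.35,0,0],[1,0.35,0,0],[1,0.35,0,0]]' >/dev/null
python3 -m handwheel '[[1,0.35,0,0],[1,0.35,0,0],[1,0.35,0,0],[1,0.35,0,0],[1,0.35,0,0]]' >/dev/null
python3 -m handwheel '[[1,0.25,0,0],[0.7,0,0,0],[0.05,0,0,0],[0,0,0,0]]'
python3 go.py .6095 .2235 .057 1.52
python3 - <<'E'
from h import *
s=snapshot("wrist");cv2.imwrite("pics/w2.png",s["color"][:,:,::-1])
s=snapshot("top");np.save("top2.npy",s,allow_pickle=True);cv2.imwrite("pics/t2.png",cv2.resize(s["color"][130:290,130:370],None,fx=3,fy=3)[:,:,::-1])
E
```

```text
clock: 8.9
position: [0.6076, 0.2241, 0.1538]
eef_rot: [-3.141, 0.0, 1.521]
ft_force: [-0.2, 0.1, -1.7]
width: 0.264
t 8.9 pos [0.6076 0.2241 0.1538] rpy [-3.141  0.     1.521] w 0.264 F [-0.22  0.13 -1.65]
rows of 20mm: [-0.02  0.1   4.84] turn share: 0.0
```

View pics/w2.png

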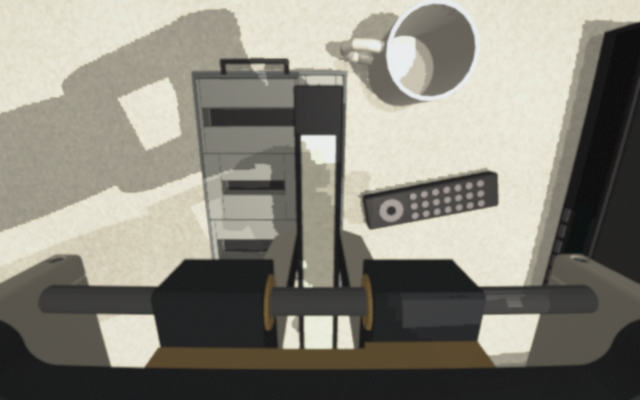

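View pics/t2.png

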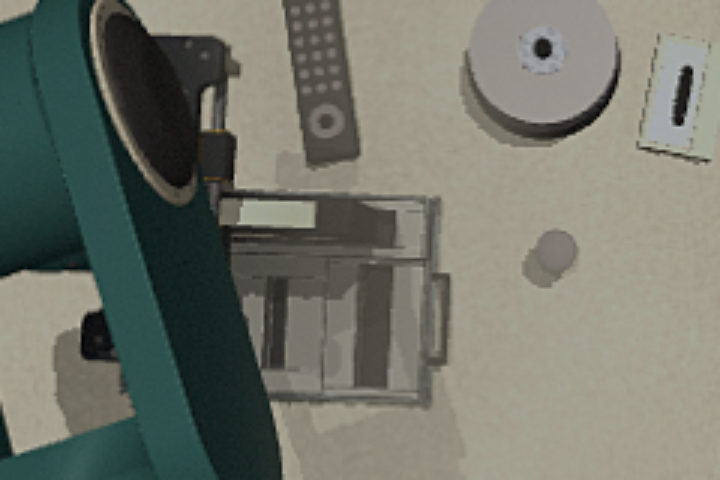

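```bash

python3 -m handwheel '[[-0.02,0.1,0.4,0],[0,0,0.7,0],[0,0,0.7,0],[0,0,0.5,0],[0,0,0,0]]'
python3 go.py .6095 .2235 .057 1.52
```

```text
clock: 9.5
position: [0.6088, 0.2231, 0.1054]
eef_rot: [-3.139, 0.001, 1.52]
ft_force: [-0.3, 0.8, -2.0]
width: 0.265
t 9.5 pos [0.6088 0.2231 0.1054] rpy [-3.139e+00  1.000e-03  1.520e+00] w 0.265 F [-0.33  0.79 -2.01]
rows of 20mm: [0.02 0.03 2.42] turn share: 0.0
```

```bash

python3 -m handwheel '[[0.02,0.02,0.4,0],[0,0,0.4,0],[0,0,0.3,0]]'
python3 - <<'E'
from h import *
s=snapshot("scene");cv2.imwrite("pics/s3.png",cv2.resize(s["color"][150:320,330:490],None,fx=4,fy=3.5,interpolation=2)[:,:,::-1])
s=snapshot("wrist");cv2.imwrite("pics/w3.png",s["color"][:,:,::-1])
E
```

```text
clock: 9.8
position: [0.6101, 0.2238, 0.0852]
eef_rot: [-3.141, 0.0, 1.52]
ft_force: [-0.1, -0.2, -1.3]
width: 0.272
```

View pics/s3.png

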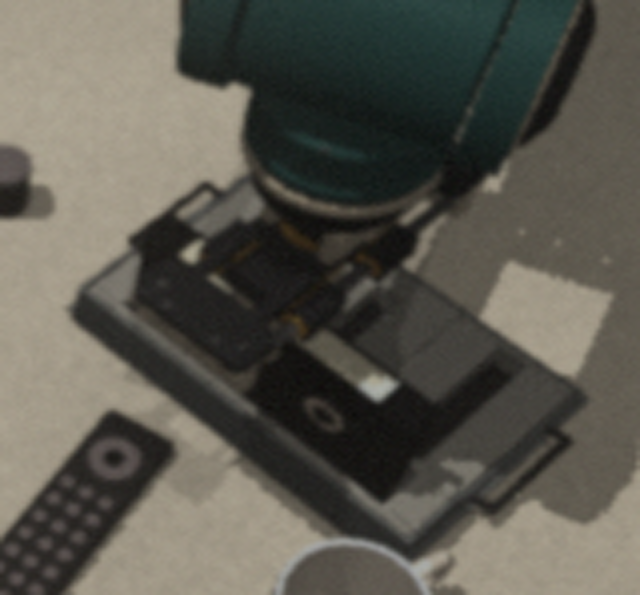

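View pics/w3.png

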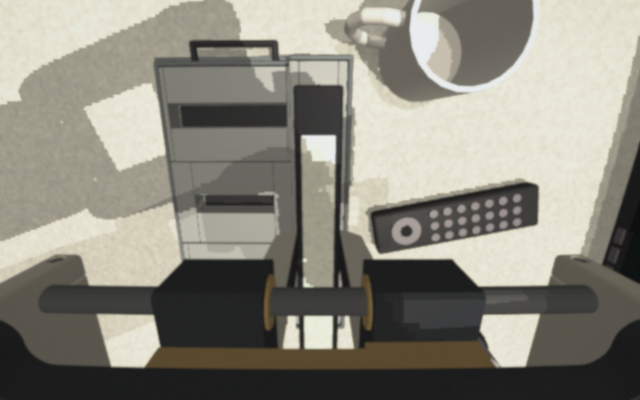

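The tape is entering the back slot (about 12 mm below the rim) with no side force. Continuing down.

```bash

python3 -m handwheel '[[0,0,0.4,0],[0,0,0.4,0],[0,0,0.3,0],[0,0,0.15,0],[0,0,0,0]]'
python3 -m handwheel '[[0,0,0.1,0],[0,0,0.05,0],[0,0,0,0]]'
python3 go.py .6095 .2235 .057 1.52
```

```text
clock: 10.4
position: [0.6099, 0.2237, 0.0603]
eef_rot: [-3.141, 0.0, 1.52]
ft_force: [0.0, 0.1, -2.3]
width: 0.268
clock: 10.7
position: [0.6102, 0.2238, 0.058]
eef_rot: [3.142, -0.0, 1.52]
ft_force: [-0.1, 0.2, -1.9]
width: 0.267
t 10.7 pos [0.6102 0.2238 0.058 ] rpy [ 3.142 -0.     1.52 ] w 0.267 F [-0.06  0.16 -1.93]
rows of 20mm: [-0.02 -0.03  0.05] turn share: 0.0
```

```bash

python3 -m handwheel '[[0,0,0.05,0],[0,0,0.03,0],[0,0,0,0]]'
python3 -m handwheel '[[0,0,0.03,0],[0,0,0.02,0],[0,0,0,0],[0,0,0,0]]'
```

```text
clock: 11.0
position: [0.6103, 0.2239, 0.0569]
eef_rot: [3.141, -0.0, 1.52]
ft_force: [-1.2, -0.2, 3.7]
width: 0.265
clock: 11.4
position: [0.6104, 0.2239, 0.0569]
eef_rot: [3.141, -0.0, 1.52]
ft_force: [-5.3, -1.6, 13.5]
width: 0.262
```

```bash

python3 -m handwheel '[[0,0,-0.05,0],[0,0,0,0],[0,0,0,0]]'
python3 -m handwheel '[[0,0,0,0],[0,0,0,0],[0,0,0,0],[0,0,0,0],[0,0,0,0]]' -0.1
python3 -m handwheel '[[0,0,-0.3,0],[0,0,-0.8,0],[0,0,-1,0],[0,0,-1,0],[0,0,-1,0]]'
python3 -m handwheel '[[0,0,-1,0],[0,0,-1,0],[0,0,-0.5,0],[0,0,0,0]]' -1
python3 - <<'E'
from h import *
s=snapshot("scene");cv2.imwrite("pics/s4.png",cv2.resize(s["color"][150:320,330:490],None,fx=4,fy=3.5,interpolation=2)[:,:,::-1])
s=snapshot("wrist");cv2.imwrite("pics/w4.png",s["color"][:,:,::-1])
E
python3 go.py .5175 -.248 .025 -.05
```

```text
clock: 11.7
position: [0.6104, 0.2239, 0.0569]
eef_rot: [3.141, -0.0, 1.52]
ft_force: [-1.8, -1.7, 6.3]
width: 0.266
clock: 12.2
position: [0.6101, 0.2238, 0.0562]
eef_rot: [-3.141, 0.0, 1.52]
ft_force: [0.1, 0.1, -0.1]
width: 0.547
clock: 12.7
position: [0.6103, 0.2239, 0.1408]
eef_rot: [3.14, -0.0, 1.52]
ft_force: [-0.2, 0.9, 0.6]
width: 0.546
clock: 13.1
position: [0.6107, 0.224, 0.1907]
eef_rot: [3.139, -0.001, 1.52]
ft_force: [0.6, 0.5, 0.6]
width: 0.843
t 13.2 pos [0.61   0.2238 0.188 ] rpy [-3.141  0.     1.52 ] w 0.93 F [-0.2   0.08 -0.82]
rows of 20mm: [-23.79  -3.43   8.15] turn share: 1.0
```

View pics/s4.png

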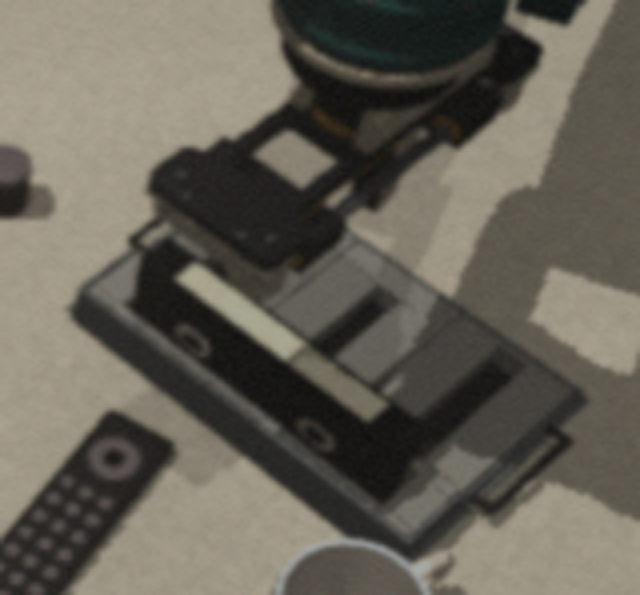

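View pics/w4.png

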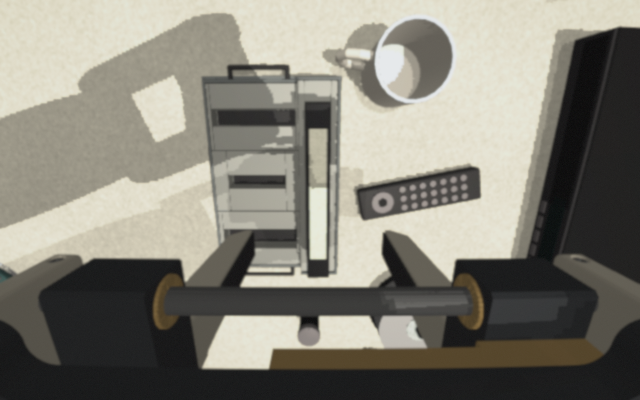

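The large tape is seated upright in the back slot. Now the mini.

```bash

python3 -m handwheel '[[-1,-0.1,0,0],[-1,-0.15,0,0],[-1,-0.15,0,0],[-1,-0.15,0,0],[-1,-0.15,0,0]]' >/dev/null
python3 -m handwheel '[[-1,-0.15,0,0],[-1,-0.15,0,0],[-1,-0.15,0,0],[-1,-0.15,0,0],[-1,-0.15,0,0]]' >/dev/null
python3 -m handwheel '[[-1,-0.15,0,0],[-1,-0.15,0,0],[-1,-0.15,0,0],[-1,-0.15,0,0],[-1,-0.15,0,0]]' >/dev/null
python3 -m handwheel '[[-1,-0.15,0,0],[-1,-0.15,0,0],[-1,-0.15,0,0],[-1,-0.15,0,0],[-1,-0.15,0,0]]' >/dev/null
python3 -m handwheel '[[-1,-0.15,0,0],[-1,-0.15,0,0],[-1,-0.15,0,0],[-0.7,0,0,0.09],[0,0,0,0.09]]' >/dev/null
python3 -m handwheel '[[0,0,0,0.09],[0,0,0,0.09],[0,0,0,0.09],[0,0,0,0.09],[0,0,0,0.09]]' >/dev/null
python3 -m handwheel '[[0,0,0,0.09],[0,0,0,0.09],[0,0,0,0.09],[0,0,0,0.09],[0,0,0,0.09]]' -0.1 >/dev/null
python3 -m handwheel '[[0,0,0,0],[0,0,0,0]]' 
python3 go.py .5175 -.248 .025 -.05
python3 - <<'E'
from h import *
s=snapshot("wrist");cv2.imwrite("pics/w5.png",s["color"][:,:,::-1])
E
```

```text
clock: 16.9
position: [0.5175, -0.2467, 0.1883]
eef_rot: [3.142, -0.0, -0.173]
ft_force: [-1.0, -0.0, -0.6]
width: 0.552
t 16.9 pos [ 0.5175 -0.2467  0.1883] rpy [ 3.142 -0.    -0.173] w 0.552 F [-1.01 -0.05 -0.63]
rows of 20mm: [0.01 0.06 8.17] turn share: -0.078
```

View pics/w5.png

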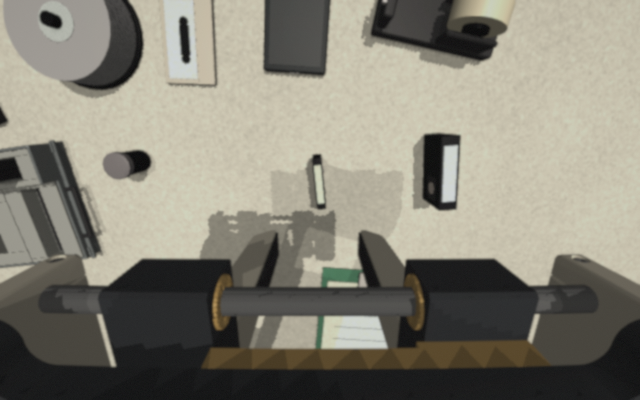

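```bash
cat > lab.py <<'E'
import sys
from h import *
# label at window: u0 u1 v0 v1 h
u0,u1,v0,v1=map(int,sys.argv[1:5]);h=float(sys.argv[5])
s=snapshot("wrist");g=s["color"].astype(int).min(-1)
C=cloud(s)
near=np.zeros(g.shape,bool);near[v0:v1,u0:u1]=1;near&=abs(C[...,2]-h)<.012
thr=(np.percentile(g[near],5)+np.percentile(g[near],90))/2
k,lab,st,_=cv2.connectedComponentsWithStats((near&(g>thr)).astype(np.uint8));i=1+st[1:,4].argmax()
v,u=np.where(lab==i);K=np.array(s["intrinsics"])
nn=cv2.undistortPointsIter(np.c_[u,v].astype(float).reshape(-1,1,2),K,np.array([s["k1"],0,0,0]),None,None,(3,50,1e-9)).reshape(-1,2)
Wi=np.linalg.inv(s["world_to_cam"]);d=np.c_[nn[:,0],-nn[:,1],-np.ones(len(nn))]@Wi[:3,:3].T;o=Wi[:3,3]
X=(o+d*((h-o[2])/d[:,2])[:,None])[:,:2]
(cx,cy),ab,_=cv2.minAreaRect((X*1000).astype(np.float32));e=np.linalg.eigh(np.cov((X-X.mean(0)).T))[1][:,1]
print(len(u),"rect",cx,cy,ab,"mean",X.mean(0).round(4),"yaw",np.arctan(e[1]/e[0]).round(3),"z",np.median(C[v,u,2]).round(4))
E
python3 -m handwheel '[[0,0.06,0,-0.078],[0,0,0,0],[0,0,0,0]]' 
python3 lab.py 270 370 130 240 .048
python3 go.py .5175 -.248 .025 -.05
```

```text
clock: 17.25
position: [0.5179, -0.2474, 0.1883]
eef_rot: [-3.142, 0.0, -0.055]
ft_force: [-0.4, 0.5, -0.6]
width: 0.553
312 rect 516.47314453125 -248.86717224121094 (9.858498573303223, 49.90938186645508) mean [ 0.5176 -0.2484] yaw -0.067 z 0.0486
t 17.3 pos [ 0.5179 -0.2474  0.1883] rpy [ 3.142  0.    -0.056] w 0.55 F [ 0.53 -0.42 -0.09]
rows of 20mm: [-0.02  0.03  8.17] turn share: -0.004
```

```bash

python3 -m handwheel '[[-0.02,0.04,0.6,0.005],[0,0,1,0],[0,0,1,0],[0,0,1,0],[0,0,1,0]]' >/dev/null
python3 -m handwheel '[[0,0,1,0],[0,0,1,0],[0,0,1,0],[0,0,0.4,0],[0,0,0.15,0]]'
python3 -m handwheel '[[0,0,0,0],[0,0,0,0],[0,0,0,0],[0,0,0,0],[0,0,0,0]]' 1 12
python3 -m handwheel '[[0,0,0,0],[0,0,0,0],[0,0,0,0]]' 
python3 go.py .5175 -.248 .025 -.055
```

```text
clock: 18.3
position: [0.517, -0.2478, 0.0241]
eef_rot: [-3.141, 0.001, -0.062]
ft_force: [0.3, -1.0, 0.9]
width: 0.545
clock: 18.8
position: [0.5177, -0.2481, 0.0257]
eef_rot: [3.141, -0.0, -0.062]
ft_force: [-0.1, -0.3, -0.5]
width: 0.171
clock: 19.1
position: [0.5176, -0.2481, 0.0254]
eef_rot: [3.142, -0.0, -0.062]
ft_force: [-0.5, 1.1, -0.6]
width: 0.005
t 19.1 pos [ 0.5176 -0.2481  0.0254] rpy [ 3.142 -0.    -0.062] w 0.005 F [-0.46  1.13 -0.64]
rows of 20mm: [-0.01 -0.    0.02] turn share: -0.004
```

Width reads 0.005, which should be 0.13 with the mini in the jaws, so the grasp is wrong. Checking the cameras.

```bash

python3 - <<'E'
from h import *
s=snapshot("wrist");cv2.imwrite("pics/w6.png",s["color"][:,:,::-1])
s=snapshot("scene");cv2.imwrite("pics/s6.png",cv2.resize(s["color"][60:220,210:390],None,fx=4,fy=3.5,interpolation=2)[:,:,::-1])
print(state()["width"])
E
```

```text
0.0031391684272898106
```

View pics/w6.png

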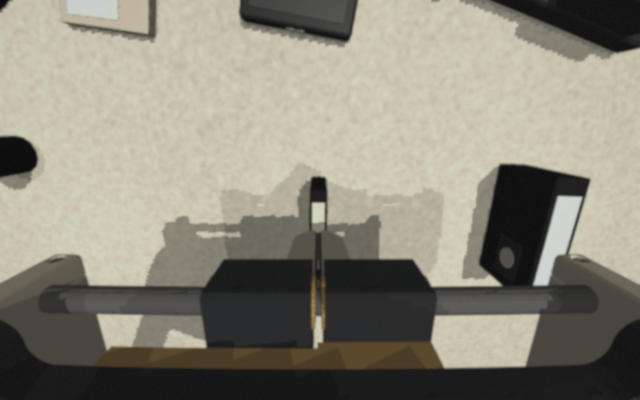

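View pics/s6.png

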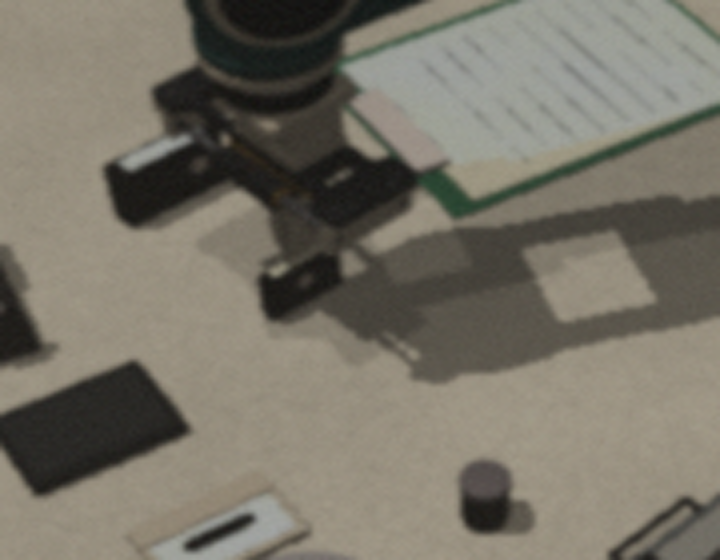

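```bash

python3 - <<'E'
from h import *
s=snapshot("wrist");C=cloud(s)
for v in range(165,245,5): print(v,[C[v,u].round(3).tolist() for u in (312,318,324)], s["color"][v,318])
cv2.imwrite("pics/w7.png",cv2.resize(s["color"][160:360,230:410],None,fx=4,fy=3)[:,:,::-1])
t=snapshot("top");cv2.imwrite("pics/t7.png",cv2.resize(t["color"][190:300,350:510],None,fx=4,fy=4)[:,:,::-1])
E
```

```text
165 [[0.559, -0.246, 0.0], [0.559, -0.251, 0.001], [0.558, -0.256, 0.001]] [206 199 179]
170 [[0.555, -0.246, 0.002], [0.555, -0.251, 0.001], [0.554, -0.255, 0.0]] [199 193 173]
175 [[0.551, -0.245, -0.0], [0.55, -0.25, 0.001], [0.55, -0.255, 0.0]] [161 156 140]
180 [[0.55, -0.246, 0.018], [0.55, -0.25, 0.018], [0.549, -0.255, 0.016]] [15 14 14]
185 [[0.55, -0.246, 0.035], [0.55, -0.25, 0.036], [0.55, -0.254, 0.035]] [17 16 16]
190 [[0.55, -0.246, 0.048], [0.549, -0.25, 0.048], [0.549, -0.254, 0.048]] [28 27 27]
195 [[0.546, -0.246, 0.048], [0.546, -0.25, 0.049], [0.546, -0.254, 0.048]] [32 31 31]
200 [[0.543, -0.246, 0.047], [0.543, -0.25, 0.049], [0.592, -0.253, 0.225]] [40 39 39]
205 [[0.54, -0.246, 0.049], [0.539, -0.25, 0.049], [0.539, -0.254, 0.049]] [208 206 181]
210 [[0.536, -0.245, 0.049], [0.536, -0.249, 0.049], [0.535, -0.253, 0.048]] [210 212 186]
215 [[0.533, -0.245, 0.049], [0.532, -0.249, 0.049], [0.532, -0.253, 0.048]] [209 214 188]
220 [[0.529, -0.245, 0.048], [0.529, -0.249, 0.048], [0.528, -0.253, 0.049]] [208 212 187]
225 [[0.525, -0.245, 0.048], [0.525, -0.249, 0.048], [0.525, -0.253, 0.049]] [130 127 113]
230 [[0.526, -0.245, 0.059], [0.522, -0.249, 0.049], [0.525, -0.253, 0.059]] [128 126 112]
235 [[0.526, -0.245, 0.067], [0.524, -0.249, 0.063], [0.526, -0.252, 0.067]] [44 43 40]
240 [[0.526, -0.245, 0.075], [0.525, -0.249, 0.072], [0.525, -0.252, 0.074]] [41 41 38]
```

View pics/w7.png

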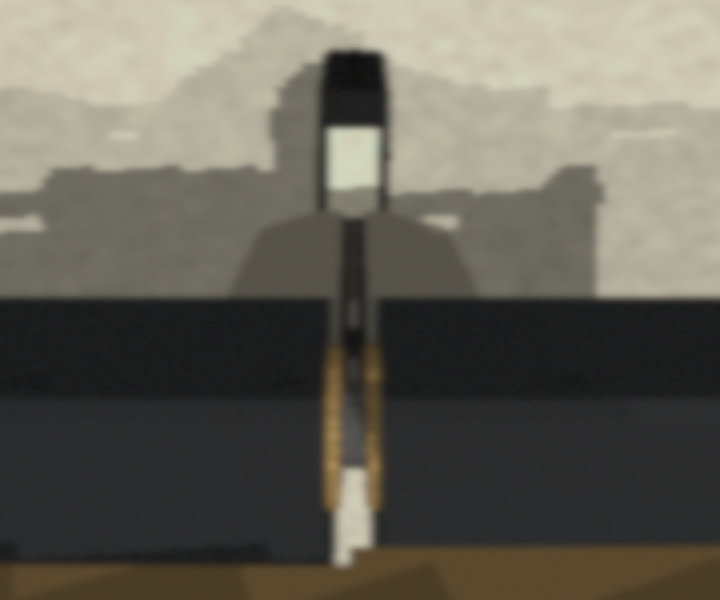

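View pics/t7.png

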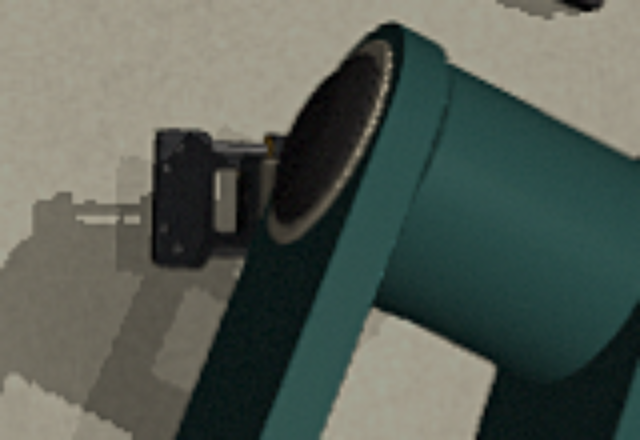

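```bash

python3 - <<'E'
from h import *
s=snapshot("wrist");C=cloud(s);p=state()["position"]
print(p,proj(s,np.array([p,p+[0,0,.01],p+[0,0,.03],p+[0.0075,0,.03],p+[0.0075,0,.0]])))
for u in (296,302,306,330,336,340): print(u,[(v,C[v,u].round(3).tolist()) for v in range(216,246,4)])
E
```

```text
[ 0.51759097 -0.24812383  0.02533773] [[317.74118282 223.42716898]
 [317.74145545 228.2584163 ]
 [317.74209526 239.43387805]
 [317.04306557 228.85206665]
 [317.13788882 214.13327769]]
296 [(216, [0.516, -0.23, 0.001]), (220, [0.513, -0.229, 0.001]), (224, [0.509, -0.229, 0.0]), (228, [0.505, -0.229, 0.0]), (232, [0.501, -0.228, 0.0]), (236, [0.527, -0.235, 0.069]), (240, [0.527, -0.236, 0.075]), (244, [0.527, -0.236, 0.081])]
302 [(216, [0.515, -0.234, -0.001]), (220, [0.512, -0.234, 0.0]), (224, [0.508, -0.234, 0.0]), (228, [0.505, -0.234, 0.002]), (232, [0.501, -0.233, 0.001]), (236, [0.527, -0.239, 0.069]), (240, [0.526, -0.239, 0.074]), (244, [0.526, -0.24, 0.079])]
306 [(216, [0.516, -0.238, 0.0]), (220, [0.512, -0.238, 0.001]), (224, [0.509, -0.237, 0.001]), (228, [0.505, -0.237, 0.0]), (232, [0.526, -0.241, 0.061]), (236, [0.527, -0.242, 0.07]), (240, [0.526, -0.242, 0.075]), (244, [0.526, -0.242, 0.08])]
330 [(216, [0.515, -0.258, 0.001]), (220, [0.511, -0.258, 0.001]), (224, [0.507, -0.258, 0.0]), (228, [0.504, -0.258, 0.001]), (232, [0.525, -0.256, 0.062]), (236, [0.525, -0.256, 0.069]), (240, [0.526, -0.256, 0.075]), (244, [0.525, -0.256, 0.08])]
336 [(216, [0.514, -0.263, 0.001]), (220, [0.511, -0.263, 0.001]), (224, [0.507, -0.263, -0.0]), (228, [0.503, -0.263, 0.001]), (232, [0.499, -0.263, -0.0]), (236, [0.525, -0.26, 0.068]), (240, [0.525, -0.259, 0.075]), (244, [0.525, -0.259, 0.08])]
340 [(216, [0.514, -0.267, 0.0]), (220, [0.51, -0.267, 0.001]), (224, [0.507, -0.267, 0.0]), (228, [0.503, -0.266, 0.001]), (232, [0.499, -0.266, -0.0]), (236, [0.525, -0.262, 0.068]), (240, [0.525, -0.262, 0.075]), (244, [0.525, -0.261, 0.08])]
```

The depth shows the fingertips at about z 0.058, not the reported 0.025. They closed in the air 10 mm above the mini, which is untouched. I'll open, lower in small steps and recheck the tip height by camera.

```bash

python3 -m handwheel '[[0,0,0,0],[0,0,0,0],[0,0,0,0],[0,0,0,0],[0,0,0,0]]' -0.1
python3 -m handwheel '[[0,0,0.25,0],[0,0,0.25,0],[0,0,0,0]]'
cat > tip.py <<'E'
from h import *
s=snapshot("wrist");C=cloud(s);st=state();p=st["position"];a=st["eef_rot"][2]
d=C-p;tx=np.cos(a)*d[...,0]+np.sin(a)*d[...,1];ty=np.sin(a)*d[...,0]-np.cos(a)*d[...,1]
m=(s["range_z"]>0)&(abs(tx)<.014)&(abs(ty)<.07)&(d[...,2]<.1)&(d[...,2]>-.05)&(C[...,2]>.006)
for sg in(1,-1):
    k=m&(ty*sg>.009)
    z=C[...,2][k]-p[2]
    print("side",sg,k.sum(),"tip height rel TCP pct",np.percentile(z,[0.5,2,5,10]).round(4) if k.sum() else None, "ty",np.percentile(ty[k],[2,50,98]).round(4), "tx",np.percentile(tx[k],[2,98]).round(4))
print(p,st["width"],st["ft_force"].round(1))
cv2.imwrite("pics/tip.png",s["color"][:,:,::-1])
E
python3 tip.py
```

```text
clock: 19.85
position: [0.5176, -0.2481, 0.0253]
eef_rot: [-3.142, 0.0, -0.062]
ft_force: [0.3, -0.1, -0.7]
width: 0.386
clock: 20.15
position: [0.5171, -0.2479, 0.0142]
eef_rot: [-3.141, 0.001, -0.062]
ft_force: [-0.0, -0.6, -0.3]
width: 0.546
side 1 2013 tip height rel TCP pct [0.0341 0.0361 0.0397 0.0445] ty [0.0252 0.0299 0.0399] tx [-0.0076  0.0085]
side -1 1972 tip height rel TCP pct [0.0337 0.0359 0.0398 0.0446] ty [-0.0397 -0.03   -0.025 ] tx [-0.0077  0.0085]
[ 0.51727346 -0.24794567  0.01467578] 0.5498302944799227 [ 0.1 -0.8 -0.2]
```

View pics/tip.png

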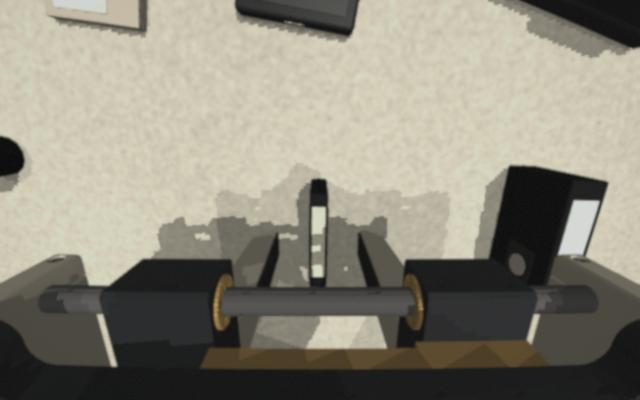

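The fingertips sit a steady ~34 mm above the reported TCP on both sides. I'll allow for it: aim for a real tip height of 25 mm, which is a reported z of about -0.008.

```bash

python3 -m handwheel '[[0.02,0,0.3,0],[0,0,0.3,0],[0,0,0.3,0],[0,0,0.2,0],[0,0,0,0]]'
python3 tip.py; python3 go.py .5175 -.2482 -.008 -.06
```

```text
clock: 20.7
position: [0.5176, -0.2479, -0.0075]
eef_rot: [-3.141, 0.001, -0.062]
ft_force: [1.0, 0.2, 0.4]
width: 0.551
side 1 2023 tip height rel TCP pct [0.0336 0.036  0.04   0.0448] ty [0.0253 0.0301 0.0401] tx [-0.0078  0.0085]
side -1 1975 tip height rel TCP pct [0.0338 0.0358 0.0397 0.0447] ty [-0.0399 -0.03   -0.0252] tx [-0.0079  0.0084]
[ 0.51782453 -0.24802918 -0.00700862] 0.5523146976003447 [-0.   0.2 -0.5]
t 20.75 pos [ 0.5178 -0.248  -0.007 ] rpy [-3.141e+00  1.000e-03 -6.200e-02] w 0.552 F [-0.04  0.24 -0.53]
rows of 20mm: [-0.02  0.01  0.05] turn share: -0.001
```

View pics/tip.png

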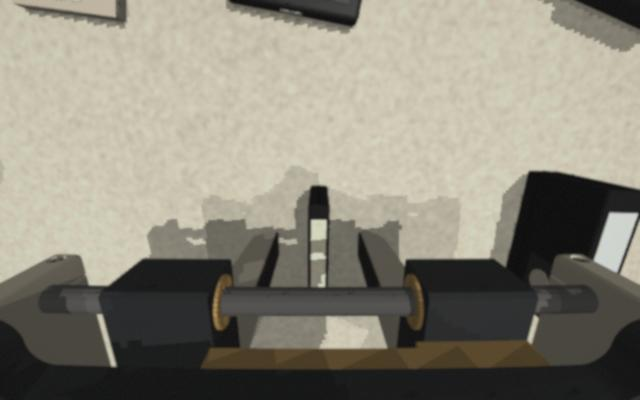

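```bash

python3 -m handwheel '[[0,0,0.05,0],[0,0,0,0],[0,0,0,0],[0,0,0,0],[0,0,0,0]]' 1 12
python3 -m handwheel '[[0,0,0,0],[0,0,0,0],[0,0,0,0],[0,0,0,0],[0,0,0,0]]' 
python3 -m handwheel '[[0,0,-0.2,0],[0,0,-0.5,0],[0,0,-1,0],[0,0,-1,0],[0,0,-1,0]]'
python3 go.py .5293 .228 0 -.051
```

```text
clock: 21.25
position: [0.518, -0.2481, -0.0076]
eef_rot: [3.142, -0.0, -0.062]
ft_force: [1.2, 0.6, 0.1]
width: 0.169
clock: 21.75
position: [0.518, -0.2482, -0.0076]
eef_rot: [3.142, -0.0, -0.062]
ft_force: [-0.2, 0.0, 2.1]
width: 0.128
clock: 22.25
position: [0.518, -0.2481, 0.068]
eef_rot: [3.141, -0.0, -0.062]
ft_force: [-0.4, -0.2, -1.0]
width: 0.126
t 22.25 pos [ 0.518  -0.2481  0.068 ] rpy [ 3.141 -0.    -0.062] w 0.126 F [-0.42 -0.18 -1.04]
rows of 20mm: [ -0.9 -23.8   3.4] turn share: -0.007
```

```bash

python3 -m handwheel '[[0,-0.5,-1,-0.007],[0,-1,-1,0],[0,-1,0,0],[0,-1,0,0],[0,-1,0,0]]' >/dev/null
python3 -m handwheel '[[0,-1,0,0],[0,-1,0,0],[0,-1,0,0],[0,-1,0,0],[0,-1,0,0]]' >/dev/null
python3 -m handwheel '[[0,-1,0,0],[0,-1,0,0],[0,-1,0,0],[0,-1,0,0],[0,-1,0,0]]' >/dev/null
python3 -m handwheel '[[0,-1,0,0],[0,-1,0,0],[0,-1,0,0],[0,-1,0,0],[0,-1,0,0]]' >/dev/null
python3 -m handwheel '[[0,-1,0,0],[0,-1,0,0],[-0.4,-1,0,0],[-0.4,-0.6,0,0],[0,0,0,0]]'
python3 go.py .5293 .228 0 -.051
```

```text
clock: 24.75
position: [0.5248, 0.2152, 0.1069]
eef_rot: [-3.141, -0.0, -0.049]
ft_force: [0.1, 0.4, -0.4]
width: 0.129
t 24.75 pos [0.5248 0.2152 0.1069] rpy [-3.141 -0.    -0.049] w 0.129 F [ 0.1   0.42 -0.4 ]
rows of 20mm: [ 0.19 -0.65  5.34] turn share: 0.001
```

```bash

python3 -m handwheel '[[0.19,-0.65,0.5,0],[0,0,1,0],[0,0,1,0],[0,0,0.7,0],[0,0,0,0]]'
python3 -m handwheel '[[0,0,0,0],[0,0,0,0]]'
python3 go.py .5293 .228 0 -.051
python3 - <<'E'
from h import *
s=snapshot("wrist");cv2.imwrite("pics/w8.png",s["color"][:,:,::-1])
s=snapshot("scene");cv2.imwrite("pics/s8.png",cv2.resize(s["color"][150:320,330:490],None,fx=4,fy=3.5,interpolation=2)[:,:,::-1])
E
```

```text
clock: 25.25
position: [0.5292, 0.2263, 0.04]
eef_rot: [3.14, 0.003, -0.051]
ft_force: [0.1, -0.3, -0.4]
width: 0.128
clock: 25.45
position: [0.5306, 0.227, 0.0434]
eef_rot: [-3.141, -0.001, -0.051]
ft_force: [-0.0, -0.9, -0.0]
width: 0.128
t 25.45 pos [0.5306 0.227  0.0434] rpy [-3.141e+00 -1.000e-03 -5.100e-02] w 0.128 F [-0.04 -0.87 -0.03]
rows of 20mm: [-0.07 -0.05  2.17] turn share: 0.0
```

View pics/w8.png

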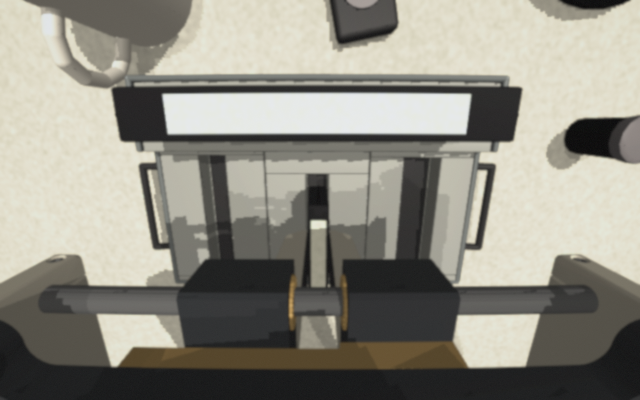

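View pics/s8.png

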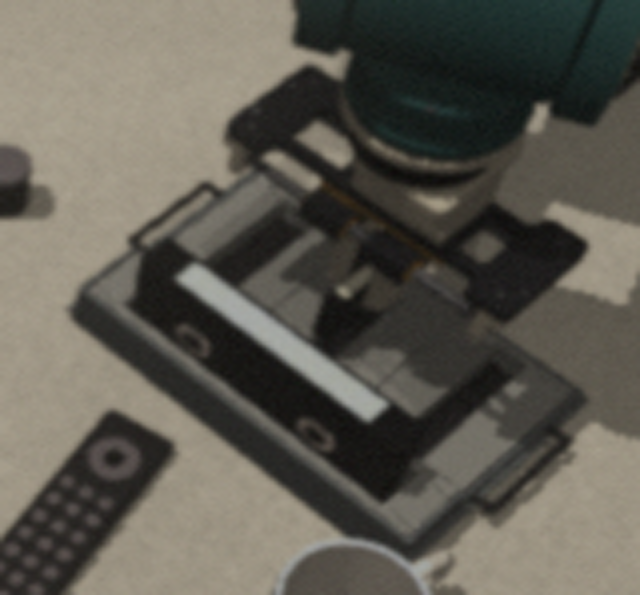

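```bash

python3 -m handwheel '[[-0.05,-0.05,0.4,0],[0,0,0.4,0],[0,0,0.3,0],[0,0,0.2,0],[0,0,0,0]]'
python3 go.py .5293 .228 -.0006 -.051
```

```text
clock: 26.05
position: [0.5286, 0.2278, 0.0155]
eef_rot: [3.141, 0.001, -0.051]
ft_force: [0.3, 0.1, -0.4]
width: 0.127
t 26.05 pos [0.5286 0.2278 0.0155] rpy [ 3.141e+00  1.000e-03 -5.100e-02] w 0.127 F [ 0.33  0.06 -0.39]
rows of 20mm: [ 0.03 -0.01  0.8 ] turn share: 0.0
```

Bottom at about 23 mm, below the 29 mm rim, with no force. It's in the slot.

```bash

python3 -m handwheel '[[0.02,0,0.3,0],[0,0,0.25,0],[0,0,0.1,0],[0,0,0.05,0],[0,0,0,0]]'
python3 -m handwheel '[[0,0,0.05,0],[0,0,0.03,0],[0,0,0,0]]'
python3 go.py .5293 .228 -.0006 -.051
```

```text
clock: 26.55
position: [0.5294, 0.2279, 0.0023]
eef_rot: [3.142, 0.0, -0.051]
ft_force: [0.0, -0.0, -0.7]
width: 0.127
clock: 26.85
position: [0.5294, 0.2279, 0.0008]
eef_rot: [-3.142, 0.0, -0.051]
ft_force: [0.0, 0.7, -0.7]
width: 0.128
t 26.85 pos [0.5294 0.2279 0.0008] rpy [-3.142  0.    -0.051] w 0.128 F [ 0.02  0.69 -0.69]
rows of 20mm: [-0.01 -0.    0.07] turn share: 0.0
```

```bash

python3 -m handwheel '[[0,0,0.04,0],[0,0,0.03,0],[0,0,0,0]]'
python3 -m handwheel '[[0,0,0.03,0],[0,0,0.02,0],[0,0,0,0]]'
```

```text
clock: 27.15
position: [0.5294, 0.228, -0.0006]
eef_rot: [-3.141, -0.0, -0.051]
ft_force: [0.0, -0.6, 1.3]
width: 0.131
clock: 27.45
position: [0.5295, 0.228, -0.0007]
eef_rot: [-3.141, -0.0, -0.051]
ft_force: [-5.8, -1.7, 11.8]
width: 0.13
```

```bash

python3 -m handwheel '[[0,0,-0.04,0],[0,0,0,0]]'
python3 -m handwheel '[[0,0,0,0],[0,0,0,0],[0,0,0,0],[0,0,0,0],[0,0,0,0]]' 0.2
python3 -m handwheel '[[0,0,-0.3,0],[0,0,-0.8,0],[0,0,-1,0],[0,0,-1,0],[0,0,-1,0]]'
python3 -m handwheel '[[0,0,-1,0],[0,0,-1,0],[0,0,-0.5,0],[0,0,0,0]]' -0.1
python3 - <<'E'
from h import *
s=snapshot("wrist");cv2.imwrite("pics/w9.png",s["color"][:,:,::-1])
s=snapshot("scene");cv2.imwrite("pics/s9.png",cv2.resize(s["color"][150:320,330:490],None,fx=4,fy=3.5,interpolation=2)[:,:,::-1])
E
python3 go.py .5058 -.405 .15 -.093
```

```text
clock: 27.65
position: [0.5295, 0.228, -0.0006]
eef_rot: [-3.141, -0.0, -0.051]
ft_force: [-1.9, -0.6, 3.1]
width: 0.127
clock: 28.15
position: [0.5294, 0.2279, -0.0009]
eef_rot: [3.142, 0.0, -0.051]
ft_force: [-0.2, -0.4, 0.9]
width: 0.398
clock: 28.65
position: [0.5296, 0.228, 0.0835]
eef_rot: [-3.141, -0.001, -0.051]
ft_force: [0.4, -0.7, 0.5]
width: 0.4
clock: 29.05
position: [0.53, 0.2282, 0.1334]
eef_rot: [-3.14, -0.003, -0.051]
ft_force: [0.2, 0.5, -0.3]
width: 0.551
t 29.15 pos [0.5292 0.2279 0.1308] rpy [ 3.142  0.    -0.051] w 0.549 F [ 0.31 -0.38 -0.14]
rows of 20mm: [ 0.43 31.66 -0.96] turn share: 0.027
```

View pics/w9.png

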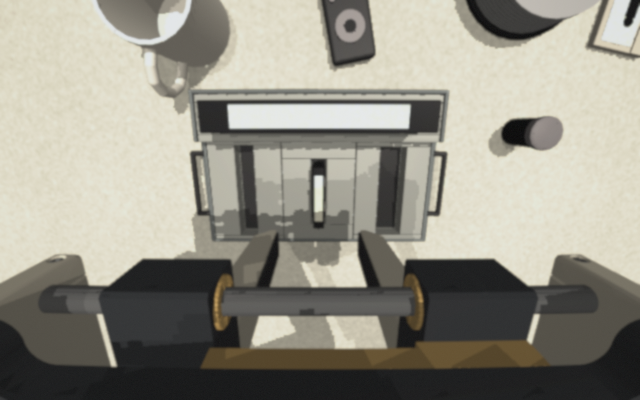

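View pics/s9.png

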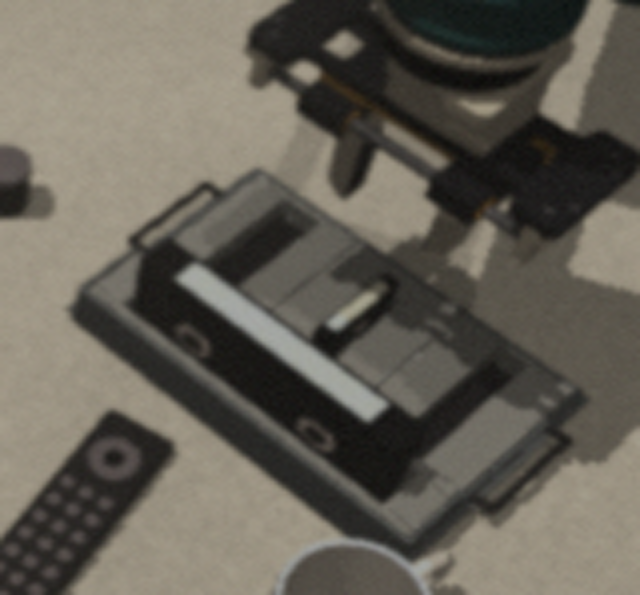

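The mini stands upright in the middle compartment, at (318,193) in the wrist view. Now the compact.

```bash

python3 -m handwheel '[[0,0.6,-1,0],[0,1,0,0],[0,1,0,0],[0,1,0,0],[0,1,0,0]]' >/dev/null
python3 -m handwheel '[[0,1,0,0],[0,1,0,0],[0,1,0,0],[0,1,0,0],[0,1,0,0]]' >/dev/null
python3 -m handwheel '[[0,1,0,0],[0,1,0,0],[0,1,0,0],[0,1,0,0],[0,1,0,0]]' >/dev/null
python3 -m handwheel '[[0,1,0,0],[0,1,0,0],[0,1,0,0],[0,1,0,0],[0,1,0,0]]' >/dev/null
python3 -m handwheel '[[0,1,0,0],[0,1,0,0],[0,1,0,0],[0,1,0,0],[0,1,0,0]]' >/dev/null
python3 -m handwheel '[[0,1,0,0],[0,1,0,0],[0.2,1,0,0],[0.2,1,0,0],[0,1,0,0]]' >/dev/null
python3 -m handwheel '[[0,1,0,0],[0,1,0,0],[0,0,0,0.027],[0,0,0,0],[0,0,0,0]]' 0
python3 go.py .5058 -.405 .15 -.093
python3 lab.py 250 400 120 250 .059
python3 tip.py
```

```text
clock: 32.65
position: [0.5054, -0.404, 0.1511]
eef_rot: [-3.141, 0.0, -0.092]
ft_force: [0.2, 0.1, 0.9]
width: 0.506
t 32.65 pos [ 0.5054 -0.404   0.1511] rpy [-3.141  0.    -0.092] w 0.506 F [0.15 0.15 0.91]
rows of 20mm: [0.03 0.05 0.06] turn share: 0.001
941 rect 505.84906005859375 -405.2504577636719 (16.823162078857422, 66.99356842041016) mean [ 0.5073 -0.4053] yaw -0.082 z 0.0597
side 1 1922 tip height rel TCP pct [0.0347 0.0368 0.0406 0.0452] ty [0.0232 0.0279 0.0376] tx [-0.0075  0.0086]
side -1 1881 tip height rel TCP pct [0.0347 0.0368 0.0403 0.0449] ty [-0.0371 -0.0276 -0.0227] tx [-0.0077  0.0085]
[ 0.50543845 -0.40366261  0.15125114] 0.5004956739153827 [ 0.2 -0.3  0.5]
```

View pics/tip.png

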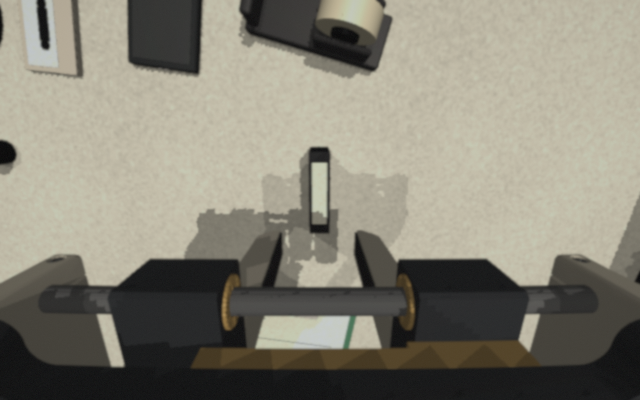

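```bash

python3 -m handwheel '[[0.04,0.07,0.6,-0.003],[0,0,1,0],[0,0,1,0],[0,0,1,0],[0,0,1,0]]' >/dev/null
python3 -m handwheel '[[0,0,1,0],[0,0,1,0],[0,0,0.8,0],[0,0,0.3,0],[0,0,0.15,0]]'
python3 -m handwheel '[[0,0,0,0],[0,0,0,0],[0,0,0,0],[0,0,0,0],[0,0,0,0]]' 1 20
python3 -m handwheel '[[0,0,0,0],[0,0,0,0],[0,0,0,0]]' 
python3 go.py .506 -.4052 -.006 -.088
```

```text
clock: 33.75
position: [0.506, -0.405, -0.0065]
eef_rot: [-3.141, 0.001, -0.088]
ft_force: [-0.8, -0.1, 0.2]
width: 0.501
clock: 34.25
position: [0.5064, -0.4054, -0.0052]
eef_rot: [3.141, -0.001, -0.088]
ft_force: [0.0, 0.7, 4.4]
width: 0.246
clock: 34.55
position: [0.5064, -0.4054, -0.0051]
eef_rot: [3.141, -0.001, -0.088]
ft_force: [-0.1, 0.3, 5.9]
width: 0.247
t 34.55 pos [ 0.5064 -0.4054 -0.0051] rpy [ 3.141e+00 -1.000e-03 -8.800e-02] w 0.247 F [-0.12  0.33  5.92]
rows of 20mm: [-0.02 -0.01  0.04] turn share: -0.0
```

```bash

python3 -m handwheel '[[0,0,-0.2,0],[0,0,-0.5,0],[0,0,-1,0],[0,0,-1,0],[0,0,-1,0]]'
python3 -m handwheel '[[0,-0.5,-1,-0.023],[0,-1,-1,0],[0,-1,0,0],[0,-1,0,0],[0,-1,0,0]]' >/dev/null
python3 -m handwheel '[[0,-1,0,0],[0,-1,0,0],[0,-1,0,0],[0,-1,0,0],[0,-1,0,0]]' >/dev/null
python3 -m handwheel '[[0,-1,0,0],[0,-1,0,0],[0,-1,0,0],[0,-1,0,0],[0,-1,0,0]]' >/dev/null
python3 -m handwheel '[[0,-1,0,0],[0,-1,0,0],[0,-1,0,0],[0,-1,0,0],[0,-1,0,0]]' >/dev/null
python3 -m handwheel '[[0,-1,0,0],[0,-1,0,0],[0,-1,0,0],[0,-1,0,0],[0,-1,0,0]]'
python3 go.py .5252 .147 .08 -.051
```

```text
clock: 35.05
position: [0.506, -0.4051, 0.0696]
eef_rot: [3.142, -0.0, -0.088]
ft_force: [-0.3, -0.6, -1.0]
width: 0.245
clock: 37.55
position: [0.5314, 0.0857, 0.1078]
eef_rot: [3.142, 0.0, -0.052]
ft_force: [0.1, -0.1, -1.2]
width: 0.247
t 37.55 pos [0.5314 0.0857 0.1078] rpy [ 3.142  0.    -0.052] w 0.247 F [ 0.05 -0.06 -1.25]
rows of 20mm: [-0.47 -3.04  1.39] turn share: -0.001
```

```bash

python3 -m handwheel '[[-0.2,-1,0,0],[-0.2,-1,0,0],[-0.07,-0.7,0.3,0],[0,-0.3,1,0],[0,0,0.9,0]]'
python3 -m handwheel '[[0,0,0.5,0],[0,0,0,0],[0,0,0,0]]'
python3 go.py .5252 .147 .0019 -.051
python3 - <<'E'
from h import *
s=snapshot("wrist");cv2.imwrite("pics/w10.png",s["color"][:,:,::-1])
E
```

```text
clock: 38.05
position: [0.5253, 0.1458, 0.063]
eef_rot: [-3.142, -0.0, -0.051]
ft_force: [0.0, -0.1, -1.6]
width: 0.249
clock: 38.35
position: [0.5258, 0.1446, 0.0545]
eef_rot: [-3.142, -0.0, -0.052]
ft_force: [0.3, 0.7, -0.6]
width: 0.249
t 38.35 pos [0.5258 0.1446 0.0545] rpy [-3.142 -0.    -0.052] w 0.249 F [ 0.28  0.71 -0.63]
rows of 20mm: [-0.04 -0.12  2.63] turn share: -0.001
```

View pics/w10.png

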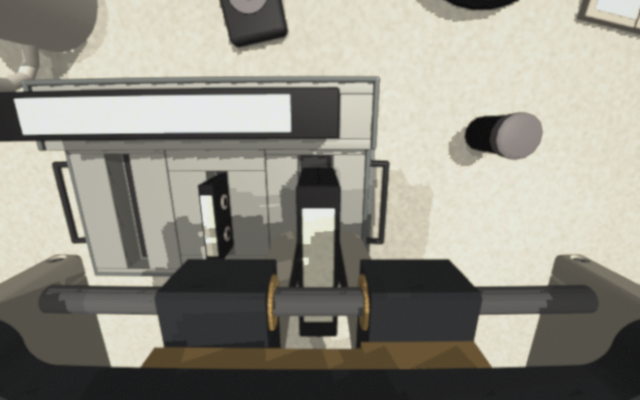

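```bash

python3 -m handwheel '[[-0.03,-0.1,0.5,0],[0,0,0.4,0],[0,0,0.3,0],[0,0,0.3,0],[0,0,0,0]]'
python3 go.py .5252 .147 .0019 -.051
```

```text
clock: 38.9
position: [0.5248, 0.1464, 0.023]
eef_rot: [3.141, 0.001, -0.052]
ft_force: [-0.2, 0.1, -1.0]
width: 0.253
t 38.9 pos [0.5248 0.1464 0.023 ] rpy [ 3.141e+00  1.000e-03 -5.200e-02] w 0.253 F [-0.24  0.1  -1.01]
rows of 20mm: [ 0.02 -0.03  1.06] turn share: -0.001
```

```bash

python3 -m handwheel '[[0.02,-0.03,0.4,0],[0,0,0.3,0],[0,0,0.2,0],[0,0,0.07,0],[0,0,0,0]]'
python3 -m handwheel '[[0,0,0.04,0],[0,0,0.03,0],[0,0,0,0]]'
python3 go.py .5252 .147 .0019 -.051
```

```text
clock: 39.4
position: [0.5256, 0.1472, 0.0046]
eef_rot: [3.142, 0.0, -0.052]
ft_force: [0.2, 0.1, -0.6]
width: 0.249
clock: 39.7
position: [0.5257, 0.1472, 0.0034]
eef_rot: [-3.142, -0.0, -0.052]
ft_force: [0.6, -0.1, -0.9]
width: 0.244
t 39.7 pos [0.5257 0.1472 0.0034] rpy [-3.142 -0.    -0.052] w 0.244 F [ 0.61 -0.13 -0.85]
rows of 20mm: [-0.03  0.01  0.08] turn share: -0.001
```

```bash

python3 -m handwheel '[[0,0,0.05,0],[0,0,0.03,0],[0,0,0,0]]'
python3 -m handwheel '[[0,0,0.03,0],[0,0,0.02,0],[0,0,0,0]]'
```

```text
clock: 40.0
position: [0.5257, 0.1472, 0.0019]
eef_rot: [-3.142, -0.0, -0.052]
ft_force: [-0.7, 0.1, 1.3]
width: 0.247
clock: 40.3
position: [0.5258, 0.1472, 0.0018]
eef_rot: [-3.141, -0.0, -0.052]
ft_force: [-7.6, -1.4, 12.4]
width: 0.248
```

```bash

python3 -m handwheel '[[0,0,-0.04,0],[0,0,0,0]]'
python3 -m handwheel '[[0,0,0,0],[0,0,0,0],[0,0,0,0],[0,0,0,0],[0,0,0,0]]' 0.1
python3 -m handwheel '[[0,0,-0.3,0],[0,0,-0.8,0],[0,0,-1,0],[0,0,-1,0],[0,0,-1,0]]'
python3 -m handwheel '[[0,0,-1,0],[0,0,-1,0],[0,0,-1,0],[0,1,-1,0],[0,1,-1,0]]'
python3 -m handwheel '[[0,1,0,0],[0,1,0,0],[0,1,0,0],[0,1,0,0],[0,1,0,0]]'
python3 -m handwheel '[[0,1,0,0],[0,1,0,0],[0,1,0,0],[0,1,0,0],[0,0,0,0]]'
python3 - <<'E'
from h import *
for n in("top","scene"):
    s=snapshot(n);np.save(n+"_f.npy",s,allow_pickle=True);cv2.imwrite(f"pics/{n}_f.png",s["color"][:,:,::-1])
E
python3 - <<'E'
import fit
from fit import *
for n,p in (("large",(.61,.224)),("mini",(.529,.228)),("compact",(.525,.147))):
  h=dict(large=.110,mini=.055,compact=.066)[n]
  for c in("top","scene"):
    s=np.load(c+"_f.npy",allow_pickle=True).item();C=cloud(s);g=s["color"].astype(int).min(-1)
    near=(np.hypot(C[...,0]-p[0],C[...,1]-p[1])<(.1 if n=="large" else .045))&(abs(C[...,2]-h)<.012)
    if near.sum()<10: print(n,c,"hidden");continue
    thr=(np.percentile(g[near],10)+np.percentile(g[near],90))/2
    k,lab,st,_=cv2.connectedComponentsWithStats((near&(g>thr)).astype(np.uint8));i=1+st[1:,4].argmax();v,u=np.where(lab==i)
    K=np.array(s["intrinsics"]);nn=cv2.undistortPointsIter(np.c_[u,v].astype(float).reshape(-1,1,2),K,np.array([s["k1"],0,0,0]),None,None,(3,50,1e-9)).reshape(-1,2)
    Wi=np.linalg.inv(s["world_to_cam"]);d=np.c_[nn[:,0],-nn[:,1],-np.ones(len(nn))]@Wi[:3,:3].T;o=Wi[:3,3]
    X=(o+d*((h-o[2])/d[:,2])[:,None])[:,:2];e=np.linalg.eigh(np.cov((X-X.mean(0)).T))[1][:,1]
    (cx,cy),ab,_=cv2.minAreaRect((X*1000).astype(np.float32))
    print(n,c,len(u),"rect",round(cx,1),round(cy,1),np.round(ab,0),"yaw",np.arctan2(e[1],e[0]).round(3),"topz",np.median(C[v,u,2]).round(4))
E
```

```text
clock: 40.5
position: [0.5258, 0.1472, 0.0018]
eef_rot: [-3.141, -0.0, -0.052]
ft_force: [-1.7, -0.4, 4.9]
width: 0.249
clock: 41.0
position: [0.5257, 0.1471, 0.0015]
eef_rot: [3.142, 0.0, -0.052]
ft_force: [-0.1, 0.2, 0.7]
width: 0.45
clock: 41.5
position: [0.5259, 0.1472, 0.0859]
eef_rot: [-3.141, -0.001, -0.052]
ft_force: [0.1, 0.1, 0.1]
width: 0.451
clock: 42.0
position: [0.5234, 0.107, 0.1859]
eef_rot: [-3.141, -0.001, -0.051]
ft_force: [0.5, -0.0, 0.2]
width: 0.447
clock: 42.5
position: [0.5182, 0.0066, 0.1852]
eef_rot: [-3.142, -0.001, -0.052]
ft_force: [0.0, -0.4, 0.3]
width: 0.45
clock: 43.0
position: [0.5141, -0.0741, 0.1849]
eef_rot: [3.141, -0.001, -0.054]
ft_force: [0.5, 0.0, 0.3]
width: 0.45
large top 485 rect 609.1 224.2 [140.  18.] yaw 1.518 topz 0.1105
large scene 493 rect 610.8 223.4 [139.  19.] yaw 1.521 topz 0.1098
mini top 72 rect 527.5 227.4 [48.  7.] yaw 3.102 topz 0.0555
mini scene 77 rect 530.1 227.8 [10. 49.] yaw 3.086 topz 0.0545
compact top 210 rect 524.4 147.4 [17. 66.] yaw 3.087 topz 0.0663
compact scene 166 rect 525.8 146.7 [69. 18.] yaw 3.097 topz 0.0657
```

View pics/top_f.png

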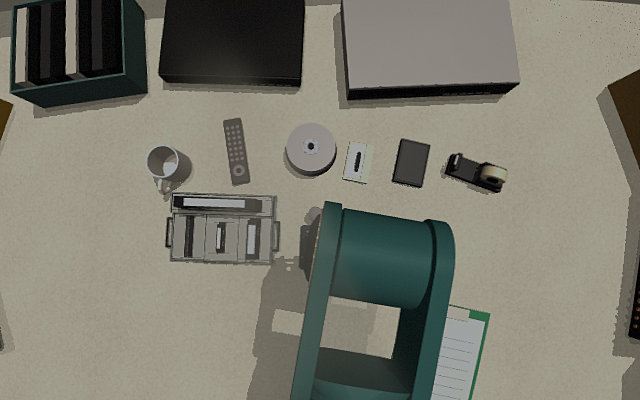

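View pics/scene_f.png

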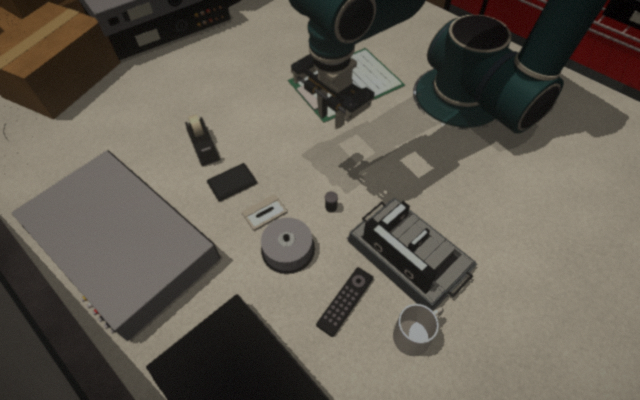

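All three cassettes are seated: measured tops are at 0.110, 0.055 and 0.066 m, as expected, and centres are within about 2 mm of their slots. The bystanders look unmoved and the arm is clear, so I'm handing in.

```bash
python3 -c "
from plant import *
print(job_done())"
```

```text
the job is handed in; nothing more can be done
None
```

All three cassettes are in their compartments, and the job was handed in at about 43 s of the 72 s allowed. The large one is in the back row, the mini in the middle insert and the compact in the right-hand (-y) insert. The spare insert is empty. Each was lowered to floor contact and then released; the system gave no verdict.

**Final checks (top and scene cameras):**
- **Position:** label centres are within about 2 mm of the slot centres I measured.
- **Height:** cassette tops are at 110, 66 and 55 mm for large, compact and mini, which matches fully down.
- **Angle:** all are within about 0.02 rad of the tote's direction.
- **Surroundings:** the bystanders look to be where they started, judged by eye from the pictures. The gripper was clear and touching nothing.

**What disagreed:**
- **Tool height:** the fingertips are about 34 mm higher than the reported TCP. My first try at the mini closed in the air above it without touching it. I measured the offset from wrist depth and corrected for it on the mini and compact.
- **Large cassette:** it was moved before I found this, so it was gripped about 34 mm higher than planned, but it held and seated correctly.

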